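# Fetch the coin box from behind the laundry supplies

## Task

Three laundry supplies on the dark wooden stand hem in the steel coin box: stand all three upright in the grey side tray, leaving the coin box where it is until then. Next set the coin box squarely down in the dark steel dock, between its two lips and centred. Then put every supply back upright on the very spot of the stand where it stood before, the carton square to the stand, knock nothing over, and leave the mug, the padlock and the brush alone.

Things in the scene. Friction and masses are not known exactly. Their poses are not given: they have to be found in the camera images.
- niche: Fixed dark wooden stand: board 190 (x -100 to +90) x 230 (y) mm, top 12 mm above the origin; back panel 10 mm thick at x +75 mm, top at z 57 mm. Origin on the counter; x points from the front to the back panel. One supply stands at about x -34, y 0 mm (before the coin box), one each at x 20, y +73 and -73 mm; which is where varies; the spots are unmarked: note them at the start.
- tray: Fixed shallow grey plastic side tray, 220 x 220 mm outside, walls 5 mm thick and 18 mm high, floor 5 mm thick (its top 5 mm above the origin); origin at the centre of the underside, x and y along its sides. Empty at the start; has room for the three supplies.
- dock: Fixed dark steel dock: base plate 90 (x) x 80 (y) mm, 8 mm thick, with two upright lips along y, 22 mm high above the plate, 8 mm thick, 64 mm apart inside; open at both y ends. Origin at the centre of the underside. The coin box belongs on the plate, centred over the origin, its x along the dock's x (either way round).
- coinbox: Loose open-topped steel box, 46 (x) x 56 (y) x 44 mm high, walls 3 mm, 0.25 kg; a brass lock disc stands 3 mm out of its -x side. Origin at the centre of its underside. At about x 34, y 0 mm of the stand, 10 mm from the back panel, square to it within 5 degrees. Grip it across y, about 30 mm up, when its neighbours are gone.
- bottle: Loose round white plastic bottle, closed: 52 mm diameter, straight-sided up to 122 mm, then a shoulder and a grey cap 28 mm in diameter, 150 mm high in all, 0.35 kg. Upright, z up, origin at the centre of its underside. Grip it at about 105 mm up.
- carton: Loose closed cardboard carton with paper band, 46 mm (x) by 56 mm (y) by 140 mm high, 0.3 kg. Upright, origin at the centre of its underside, x and y square to the stand within about 5 degrees. Grip it at about 110 mm up.
- can: Loose round aluminium can with a white lid, 60 mm diameter, straight-sided up to 114 mm, 120 mm high in all, 0.35 kg. Upright, origin at the centre of its underside. Grip it at about 95 mm up.
- mug: Bystander: white ceramic mug, 76 mm diameter and 90 mm high, upright near the robot; origin at the centre of its underside. Leave alone.
- padlock: Bystander: brass padlock lying flat, about 80 x 50 x 24 mm; origin on its underside, at the centre of the brass part. Leave alone.
- brush: Bystander: hand brush with wooden handle, about 190 mm long, lying on the counter; leave alone.

How it is judged (in metres and radians):
On the way, in this order (a step that is already met when the one before it is completed fails the run):
1. all three supplies stand upright in the side tray, the coin box still on its spot (within 30 mm) (x of bottle in the frame of tray between -0.09 and 0.09 m and y of bottle in the frame of tray between -0.09 and 0.09 m and z of each of bottle, carton, can in the frame of tray below 0.02 m and angle between each of bottle, carton, can's own z axis and vertical below 0.15 rad and linear speed of each of bottle, carton, can below 0.05 m/s and x of carton in the frame of tray between -0.09 and 0.09 m and y of carton in the frame of tray between -0.09 and 0.09 m and x of can in the frame of tray between -0.09 and 0.09 m and y of can in the frame of tray between -0.09 and 0.09 m and distance of coinbox from where it was at the start of the episode below 0.03 m), for 0.2 s.
2. the coin box sits squarely in the dock while the three supplies stand in the tray (horizontal distance between coinbox and dock below 0.014 m and z of coinbox in the frame of dock below 0.014 m and angle between coinbox's own z axis and vertical below 0.1 rad and angle between the x axis of coinbox and the x axis of dock, either way round below 0.25 rad and linear speed of coinbox below 0.03 m/s and x of bottle in the frame of tray between -0.09 and 0.09 m and y of bottle in the frame of tray between -0.09 and 0.09 m and z of each of bottle, carton, can in the frame of tray below 0.02 m and angle between each of bottle, carton, can's own z axis and vertical below 0.15 rad and linear speed of each of bottle, carton, can below 0.05 m/s and x of carton in the frame of tray between -0.09 and 0.09 m and y of carton in the frame of tray between -0.09 and 0.09 m and x of can in the frame of tray between -0.09 and 0.09 m and y of can in the frame of tray between -0.09 and 0.09 m), for 0.2 s.
At the end, for the whole second after the job is handed in: The coin box rests upright on the dock's plate, within 14 mm of its centre and within 14 degrees of square; bottle, carton and can stand upright and at rest, each within 15 mm of where it stood at the start, the carton within 17 degrees of square to the stand (horizontal distance between coinbox and dock below 0.014 m and z of coinbox in the frame of dock below 0.014 m and angle between each of coinbox, bottle, carton, can's own z axis and vertical below 0.1 rad and angle between the x axis of coinbox and the x axis of dock, either way round below 0.25 rad and linear speed of coinbox below 0.03 m/s and distance of each of bottle, carton, can from where it was at the start of the episode below 0.015 m and linear speed of each of bottle, carton, can below 0.02 m/s and angle between the x axis of carton and the x axis of niche, either way round below 0.3 rad); the robot touches nothing.
It fails at once if a supply or the coin box is knocked over (tilted more than 40 degrees) (angle between any of bottle, carton, can, coinbox's own z axis and vertical above 0.7 rad).
It fails at once if the mug is disturbed (moved more than 30 mm) (distance of mug from where it was at the start of the episode above 0.03 m).
It fails at once if the padlock is disturbed (moved more than 30 mm) (distance of padlock from where it was at the start of the episode above 0.03 m).
It fails at once if the brush is disturbed (moved more than 30 mm) (distance of brush from where it was at the start of the episode above 0.03 m).
It also fails if it takes over 144 s, if anything falls off the work surface, if the arm or the gripper's body presses on something with over 40 N, if the wrist force passes 120 N, or if a joint passes its speed limit or range.

## Robot

A 6-joint arm with a two-finger parallel gripper is mounted at the origin on the work surface. World frame = base frame: x ahead of the robot, y to its left, z up, the work surface at z = 0. Lengths are in mm, angles in rad, forces in N, time in s.
With the tool pointing down it reaches from about 400 to 825 mm from the base axis. Payload 7 kg.
Tool frame: the origin (TCP) lies midway between the tips of the shut fingers; the grasp point (between the pads) lies 19 mm behind it; z points along the fingers, y is the line along which they close (so a half turn about z gives the same grasp; the last joint's range is limited). The gripper opens to 85 mm and grips with 20 to 120 N. Pads are 22 mm wide; open, the fingers measure 114 mm over their backs; the gripper's body (76 mm by 85 mm) begins 54 mm behind the grasp point. The pads swing forward as they close: fully open they stand 13 mm farther back than shut.
Start: joints at [-0.945, 0.359, 0.012, 0, -1.224, -0.288], TCP at [223.676, -636.839, 231.302] pointing down, gripper open.
Joint ranges: [-3.07, 3.07], [-1.43, 2.12], [-1.02, 1.25], [-3.03, 1.67], [-3.05, -0], [-3.03, 3.03]. Speed limits (rad/s): [2.39, 2.39, 3.01, 3.14, 3.14, 3.14].

## Interface

Orientations are given as a rotation vector (axis times angle).
In Python, from station import robot gives the robot as it stands. The module is installed in compiled form; this text tells all that it offers.
- The arm moves only by the tool play_rows, never from a script. Its argument "rows" is a list of rows, each an object with "claw": the opening, from 0 (shut) to 1 (fully open); "linear": the shift along the tool's x, y, z scaled (see below), a list of three; "twist": the turn about the tool's z scaled (see below). In form: [{"claw": claw, "linear": [dx, dy, dz], "twist": twist}, ...]. A call has 1 to 10 rows; each row is the pose to reach, as a shift and turn from the pose commanded when the call began, along the tool's axes at that moment, turning the shorter way round; what a row does not reach only later rows make up. The controller multiplies each number of a shift by 300 mm and each number of a turn by 360 degrees. A row lasts 1/10 s, in which the tool goes at most 50 mm and 8.59 degrees, less where a joint would pass 70% of its speed; a pose out of reach is approached as far as the arm can. A call with a number of a shift or a turn outside -1 to 1 is refused whole. A call with a gripper value outside its range is refused whole. The fingers move at their own pace and stop on an object; "force" is the grip in N (left out, the last holds). Time passes only in rows, so rows that repeat a pose let the fingers close. It gives the time, the measured TCP pose, the force, the opening and the grip force at its end, in the units of the state.
- robot.state(): the state, without advancing time (a new reading comes with each control period).
- robot.get_image(name): name is "side" or "top"; returns a dict with "frame" (400x640x3 uint8, red, green, blue), "depth" (400x640 float32, mm along the optical axis (not along the pixel's ray), 0 where there is no reading), "fovy" (degrees; the focal length in pixels is half the picture's height over the tangent of half this angle, whatever the lens; pixels are square), "cx", "cy" (the principal point, pixels), "D" ([k1, k2, p1, p2, k3] as OpenCV has them; the pictures are not rectified), "world_from_camera" (4x4, takes a point from camera to world coordinates). Camera axes: x right, y down, z forward; pixel columns grow to the right and rows downward; lengths in mm; the calibration is good to about 2 mm. A picture is of the moment at which its call begins.
- robot.sign_off(): hands the job in; it is judged then, once.
The state is a dict: "t": time; "joints": joint angles; "joint_velocities": joint speeds; "effort": joint torques, N m; "tool_pos": TCP position; "orientation": TCP orientation; "ft_force": force on the tool from outside, world axes, zero at the start; "torque": the same for the moment, N m; "width": finger opening in mm; "grip_force": force on a finger pad.
Only numpy, scipy, OpenCV 4.12 (cv2) and the standard library are available. Lean on these libraries where they do the work, as an engineer would, in place of code of your own. Each camera call takes 0.05 s, during which the arm holds its last target. There are 200 camera calls.

## Working session

There is one attempt and no reset: what is moved stays moved. The work goes in short steps, Python scripts to look and compute and a tool call to move; the robot and the scene stay as the last step left them, time stands still between calls to the robot, and variables do not carry over. Pictures are saved under pics/ and viewed, at most 14 in all, crops included, and the job is handed in when it is done.

Besides the shell and the picture viewer there is one more tool, called after ">>>" as name(argument=value, ...) on one line, values as JSON. play_rows: Moves the arm, as the interface text tells. Its arguments: {"type":"object","properties":{"rows":{"type":"array"},"force":{"type":"number"}},"required":["rows"]}

```bash
mkdir -p pics; cat > h.py <<'E'
import numpy as np, cv2
from station import robot
def grab(n,name=None):
    d=robot.get_image(n)
    if name: cv2.imwrite(f'pics/{name}.png',d['frame'][...,::-1])
    return d
def K(d):
    f=200/np.tan(np.radians(d['fovy']/2)); return np.array([[f,0,d['cx']],[0,f,d['cy']],[0,0,1.]])
def cloud(d):
    h,w=d['depth'].shape
    uv=np.stack(np.meshgrid(np.arange(w),np.arange(h)),-1).reshape(-1,1,2).astype(np.float64)
    n=cv2.undistortPoints(uv,K(d),np.array(d['D'],float)).reshape(h,w,2)
    z=d['depth'][...,None].astype(float)
    p=np.concatenate([n*z,z],-1); T=np.array(d['world_from_camera'])
    P=p@T[:3,:3].T+T[:3,3]; P[d['depth']==0]=np.nan
    return P
E
python3 - <<'E'
from h import *
s=robot.state(); print(s)
for n in('side','top'):
    d=grab(n,n+'0'); print(n,d['fovy'],d['cx'],d['cy'],d['D'],np.round(d['world_from_camera'],3).tolist())
    np.savez(n+'0.npz',P=cloud(d),f=d['frame'])
E
```

```text
{'t': 0.0, 'joints': array([-9.44924342e-01,  3.59382630e-01,  1.10173352e-02, -3.61367859e-04,
       -1.22412013e+00, -2.88075790e-01]), 'joint_velocities': array([ 0.00052692, -0.00018354,  0.00118208, -0.00068555,  0.00122765,
        0.00032683]), 'effort': array([-2.10348444e-03, -5.83324134e+01,  2.93418199e+01,  6.93631813e+00,
       -5.99437175e-03, -2.38203722e-05]), 'tool_pos': array([ 223.4851889 , -636.38545361,  230.34635818]), 'orientation': array([ 5.27825123e-01, -3.09648694e+00, -2.61610951e-03]), 'ft_force': array([-0.56496474, -1.8959044 , -0.21058015]), 'torque': array([ 0.01078475, -0.00225785, -0.01179848]), 'grip_force': 0.0, 'width': 85.39357629820333}
side 46.2289564129953 321.03517837157 205.74138068149486 [-0.04476695  0.          0.          0.          0.        ] [[-0.939, -0.245, 0.243, 214.069], [-0.345, 0.668, -0.66, 861.554], [-0.001, -0.703, -0.711, 980.639], [0.0, 0.0, 0.0, 1.0]]
top 52.052426603496485 324.63509109076364 210.07325953046882 [-0.00314955  0.          0.          0.          0.        ] [[0.002, -0.999, 0.047, 494.688], [-1.0, -0.003, -0.005, -2.77], [0.005, -0.047, -0.999, 1076.86], [0.0, 0.0, 0.0, 1.0]]
```

View pics/side0.png

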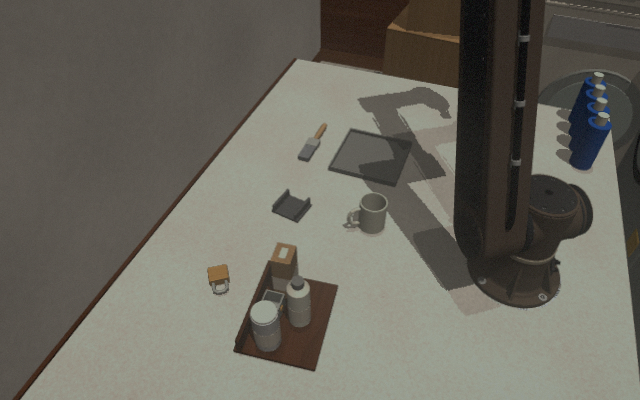

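View pics/top0.png

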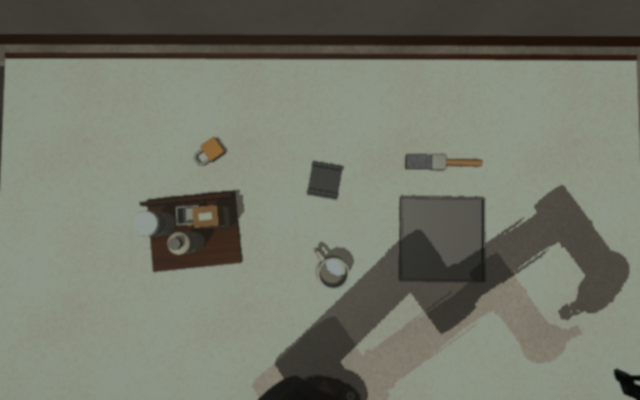

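The side view shows the stand at lower left: can (265,325), bottle (298,302), carton (284,265), and the coin box between them at (272,298). The tray is at (371,157), the dock at (292,206), the mug at (372,213), the padlock at (218,276) and the brush at (313,142). In the top view the stand is at (195,230), the can at (148,223), the bottle at (180,243), the carton at (205,216), the dock at (325,180) and the tray at (442,238).

```bash
cat > m.py <<'E'
from h import *
def rect(p): 
    r=cv2.minAreaRect(p[:,:2].astype(np.float32)); return np.round(r[0],1),np.round(r[1],1),round(r[2],1)
def fitc(p,r=None):
    from scipy.optimize import least_squares
    f=lambda q:np.hypot(p[:,0]-q[0],p[:,1]-q[1])-(q[2] if r is None else r)
    s=least_squares(f,[*p[:,:2].mean(0),30],loss='soft_l1'); return np.round(s.x,1)
if __name__=='__main__':
  for n in('top','side'):
    P=np.load(n+'0.npz')['P']; 
    def sel(x0,x1,y0,y1,z0,z1):
        q=P.reshape(-1,3); q=q[np.isfinite(q[:,0])]
        return q[(q[:,0]>x0)&(q[:,0]<x1)&(q[:,1]>y0)&(q[:,1]<y1)&(q[:,2]>z0)&(q[:,2]<z1)]
    print(n)
    t=sel(420,650,-150,-100,-20,20); print('table z',np.median(t[:,2]))
    for nm,uv in dict(top=dict(can=(148,223),bottle=(179,243),carton=(205,216),coin=(184,216),dock=(325,180),tray=(442,238),board=(225,255)),side=dict(can=(264,311),bottle=(297,283),carton=(286,249),coin=(272,300),dock=(292,207),tray=(371,157),board=(310,345)))[n].items():
        print(nm,np.round(P[uv[1],uv[0]],1))
    for nm,b in dict(board=(380,640,150,500,7,20),tall=(380,640,150,500,100,180),mug=(350,480,-100,70,20,120),dockp=(540,680,-80,80,5,13),lips=(540,680,-80,80,18,40),trayall=(350,600,-420,-150,3,9),traywall=(350,600,-420,-150,13,25)).items():
        p=sel(*b); 
        if len(p)>5: print(nm,len(p),rect(p),'z',np.round(np.percentile(p[:,2],[5,50,95]),1))
    # clusters of tall things
    img=((P[...,2]>100)&(P[...,1]>150)&(P[...,1]<500)&(P[...,0]>380)&(P[...,0]<640)&(P[...,2]<200)).astype(np.uint8)
    k,l,st,c=cv2.connectedComponentsWithStats(img)
    for i in range(1,k):
        if st[i,4]<15: continue
        p=P[l==i]; zt=np.percentile(p[:,2],95); tp=p[p[:,2]>zt-5]
        print('comp',np.round(c[i]),st[i,4],'ztop',round(zt,1),'top rect',rect(tp),'all',rect(p),'circ all',fitc(p[p[:,2]<zt-8]) if (p[:,2]<zt-8).sum()>10 else '')
  for n,(a,b,c,d) in dict(top=(100,260,130,290),side=(200,350,220,380)).items():
    f=np.load(n+'0.npz')['f'][c:d,a:b,::-1]; cv2.imwrite(f'pics/crop_{n}.png',cv2.resize(f,None,fx=3.5,fy=3.5,interpolation=cv2.INTER_CUBIC))
E
python3 m.py; cd pics; python3 -c "
import cv2,numpy as np
a=cv2.imread('crop_top.png');b=cv2.imread('crop_side.png');a=cv2.resize(a,(400,400));b=cv2.resize(b,(400,400));cv2.imwrite('crops.png',cv2.convertScaleAbs(np.hstack([a,b]),alpha=1.6))"
```

```text
top
table z -0.2091166427414919
can [508.3 399.6 131.7]
bottle [463.6 317.  161.3]
carton [524.2 262.9 151.8]
coin [528.4 356.8  14. ]
dock [624.   -8.6   8. ]
tray [ 472.9 -314.2    7.6]
board [427.9 249.5  13. ]
board 3739 (array([489.6, 333. ]), array([190.4, 231.1]), 6.0) z [ 8.7 12.  15.8]
tall 1741 (array([489. , 332.8]), array([105.7, 202.1]), 4.1) z [110.  135.7 160.9]
mug 389 (array([394.9, -15.3]), array([101.9,  74.6]), 65.5) z [26.2 77.4 91.7]
dockp 752 (array([609.5,   1. ]), array([120.8, 126.3]), 86.0) z [ 5.4  7.9 11. ]
lips 224 (array([623.6,  -7. ]), array([79. , 80.4]), 79.9) z [22.2 29.2 32.7]
trayall 5396 (array([ 474.7, -285.1]), array([248.3, 269.8]), 0.0) z [3.2 5.2 7.9]
traywall 636 (array([ 470.1, -311.5]), array([219. , 220.4]), 89.3) z [14.1 17.3 20.9]
comp [207. 217.] 625 ztop 154.4 top rect (array([523.3, 263.2]), array([45.8, 56.7]), 6.2) all (array([523.2, 263. ]), array([46.1, 57.2]), 6.1) circ all [525.5 261.   27.6]
comp [148. 224.] 624 ztop 134.4 top rect (array([507.2, 407. ]), array([53.1, 56.2]), 0.0) all (array([507.8, 404.7]), array([58. , 57.
[... 657 characters left out ...]
 [24.5 61.7 90.1]
dockp 445 (array([621.4,   7.4]), array([111.3, 158.5]), 14.5) z [ 5.6  8.8 11.9]
lips 212 (array([623.9,  -7.5]), array([81.7, 82.4]), 80.1) z [19.2 28.5 32.9]
trayall 2283 (array([ 475. , -285.1]), array([269.7, 249.6]), 89.9) z [3.4 5.7 8.5]
traywall 396 (array([ 473., -308.]), array([224.9, 220.1]), 89.7) z [13.4 17.8 21.6]
comp [290. 274.] 1363 ztop 161.5 top rect (array([485.2, 300.6]), array([43.3, 96.5]), 50.4) all (array([500., 295.]), array([ 67.5, 153.3]), 38.0) circ all [469.5 288.4  57.4]
comp [264. 316.] 738 ztop 133.9 top rect (array([509.6, 407.2]), array([52.5, 57.5]), 25.7) all (array([508.4, 408.3]), array([58.5, 57.7]), 81.5) circ all [510.  406.3  29.4]
```

View pics/crops.png

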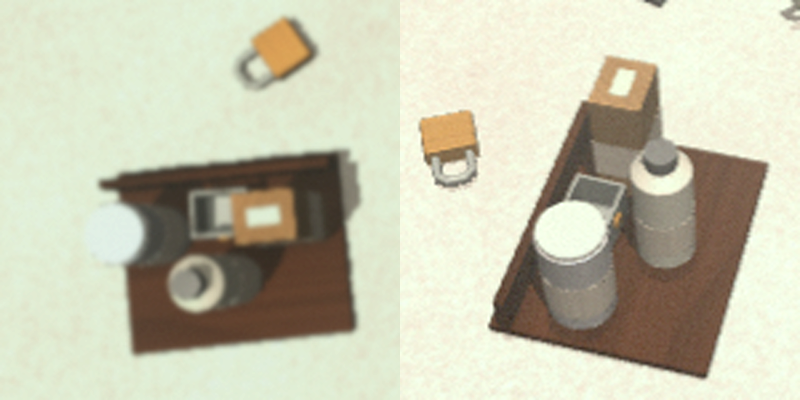

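The picture confirms it: the bottle is in front, the can on the +y side, the carton on the −y side, and the coin box is behind the bottle. Both views agree to about 2 mm:

| Thing | x, y (mm) | Yaw |
|---|---|---|
| Stand | – | 6° |
| Bottle | (462, 328.8) | – |
| Carton | (523.3, 263) | 6° |
| Can | (508.5, 407) | – |
| Dock | (623.8, −7.2) | −10° |
| Tray | (471, −310) | – |

Next comes a planner that prints the numbers for each move.

```bash
cat > plan.py <<'E'
# usage: plan.py "x,y,z,th" ... ; each = end pose of one call. Prints fractions' base numbers, stores commanded pose.
import sys,json,os,numpy as np
p=json.load(open('pose.json')) if os.path.exists('pose.json') else [223.676,-636.839,231.302,199.355]
for a in sys.argv[1:]:
    t=[float(v) if v else p[i] for i,v in enumerate(a.split(','))]
    th=np.radians(p[3]); d=np.array(t[:3])-p[:3]
    X=np.array([np.cos(th),np.sin(th),0]);Y=np.array([np.sin(th),-np.cos(th),0])
    l=np.round(np.array([d@X,d@Y,-d[2]])/300,3); tw=round(-(t[3]-p[3])/360,3)
    q=np.array(p[:3])+300*(l[0]*X+l[1]*Y)-[0,0,300*l[2]]
    p=[*q,p[3]-360*tw]
    print(a,'->',l.tolist(),tw,'dist',round(np.linalg.norm(d)),np.round(p,1).tolist())
json.dump(p,open('pose.json','w'))
from station import robot
s=robot.state(); print('now',round(s['t'],1),np.round(s['tool_pos'],1),s['width'],s['grip_force'])
E
python3 plan.py 470,-390,250,186 485,-110,250,186 475,170,250,186 462,328.8,200,186 462,328.8,96,186
```

```text
470,-390,250,186 -> [-1.047, 0.504, -0.062] 0.037 dist 349 [469.9, -390.1, 249.9, 186.0]
485,-110,250,186 -> [-0.148, 0.923, -0.0] 0.0 dist 280 [485.0, -110.1, 249.9, 186.0]
475,170,250,186 -> [-0.065, 0.932, -0.0] 0.0 dist 280 [475.0, 170.0, 249.9, 186.0]
462,328.8,200,186 -> [-0.013, 0.531, 0.166] 0.0 dist 167 [462.1, 328.9, 200.1, 186.0]
462,328.8,96,186 -> [0.0, -0.0, 0.347] 0.0 dist 104 [462.1, 328.9, 96.0, 186.0]
now 0.1 [ 223.5 -636.5  230.5] 85.32721424929629 0.0
```

```bash
rm pose.json; python3 plan.py 410,-410,250,186 470,-130,250,186 470,150,250,186 462,328.8,215,186 462,328.8,96,186
```

```text
410,-410,250,186 -> [-0.837, 0.508, -0.062] 0.037 dist 294 [410.1, -409.8, 249.9, 186.0]
470,-130,250,186 -> [-0.297, 0.907, -0.0] 0.0 dist 286 [470.1, -129.9, 249.9, 186.0]
470,150,250,186 -> [-0.098, 0.928, -0.0] 0.0 dist 280 [470.0, 150.1, 249.9, 186.0]
462,328.8,215,186 -> [-0.036, 0.595, 0.116] 0.0 dist 182 [462.0, 328.7, 215.1, 186.0]
462,328.8,96,186 -> [0.0, 0.0, 0.397] 0.0 dist 119 [462.0, 328.7, 96.0, 186.0]
now 0.1 [ 223.5 -636.5  230.5] 85.32721424929629 0.0
```

>>> play_rows(rows=[{"claw":1,"linear":[-0.837,0.508,-0.062],"twist":0.037},{"claw":1,"linear":[-0.837,0.508,-0.062],"twist":0.037},{"claw":1,"linear":[-0.837,0.508,-0.062],"twist":0.037},{"claw":1,"linear":[-0.837,0.508,-0.062],"twist":0.037},{"claw":1,"linear":[-0.837,0.508,-0.062],"twist":0.037},{"claw":1,"linear":[-0.837,0.508,-0.062],"twist":0.037},{"claw":1,"linear":[-0.837,0.508,-0.062],"twist":0.037},{"claw":1,"linear":[-0.837,0.508,-0.062],"twist":0.037},{"claw":1,"linear":[-0.837,0.508,-0.062],"twist":0.037}], force=50)

```text
t: 1.0
tool_pos: [409.7, -410.1, 249.6]
orientation: [0.165, -3.137, -0.001]
ft_force: [-0.2, -0.8, 0.3]
width: 85.2
grip_force: 0.0
```

>>> play_rows(rows=[{"claw":1,"linear":[-0.297,0.907,0],"twist":0},{"claw":1,"linear":[-0.297,0.907,0],"twist":0},{"claw":1,"linear":[-0.297,0.907,0],"twist":0},{"claw":1,"linear":[-0.297,0.907,0],"twist":0},{"claw":1,"linear":[-0.297,0.907,0],"twist":0},{"claw":1,"linear":[-0.297,0.907,0],"twist":0},{"claw":1,"linear":[-0.297,0.907,0],"twist":0},{"claw":1,"linear":[-0.297,0.907,0],"twist":0}])

```text
t: 1.8
tool_pos: [470.0, -130.2, 249.8]
orientation: [0.166, -3.137, 0.0]
ft_force: [0.0, 0.1, 0.3]
width: 85.3
grip_force: 0.0
```

>>> play_rows(rows=[{"claw":1,"linear":[-0.098,0.928,0],"twist":0},{"claw":1,"linear":[-0.098,0.928,0],"twist":0},{"claw":1,"linear":[-0.098,0.928,0],"twist":0},{"claw":1,"linear":[-0.098,0.928,0],"twist":0},{"claw":1,"linear":[-0.098,0.928,0],"twist":0},{"claw":1,"linear":[-0.098,0.928,0],"twist":0},{"claw":1,"linear":[-0.098,0.928,0],"twist":0},{"claw":1,"linear":[-0.098,0.928,0],"twist":0}])

```text
t: 2.6
tool_pos: [470.3, 149.0, 249.5]
orientation: [0.164, -3.136, 0.001]
ft_force: [-0.1, -0.9, 0.0]
width: 85.4
grip_force: 0.0
```

>>> play_rows(rows=[{"claw":1,"linear":[-0.01,0.15,0],"twist":0},{"claw":1,"linear":[-0.02,0.3,0],"twist":0},{"claw":1,"linear":[-0.03,0.4,0],"twist":0},{"claw":1,"linear":[-0.036,0.5,0.05],"twist":0},{"claw":1,"linear":[-0.036,0.595,0.116],"twist":0},{"claw":1,"linear":[-0.036,0.595,0.116],"twist":0},{"claw":1,"linear":[-0.036,0.595,0.116],"twist":0},{"claw":1,"linear":[-0.036,0.595,0.116],"twist":0}])

```text
t: 3.4
tool_pos: [462.9, 327.2, 215.7]
orientation: [-0.162, 3.137, 0.0]
ft_force: [-0.2, -0.5, 0.1]
width: 85.7
grip_force: 0.0
```

>>> play_rows(rows=[{"claw":1,"linear":[0,0,0.08],"twist":0},{"claw":1,"linear":[0,0,0.16],"twist":0},{"claw":1,"linear":[0,0,0.24],"twist":0},{"claw":1,"linear":[0,0,0.32],"twist":0},{"claw":1,"linear":[0,0,0.37],"twist":0},{"claw":1,"linear":[0,0,0.397],"twist":0},{"claw":1,"linear":[0,0,0.397],"twist":0}])

```text
t: 4.1
tool_pos: [462.3, 327.6, 95.8]
orientation: [0.163, -3.137, 0.001]
ft_force: [0.3, -0.4, 0.8]
width: 85.3
grip_force: 0.0
```

>>> play_rows(rows=[{"claw":0.8,"linear":[0,0,0],"twist":0},{"claw":0.7,"linear":[0,0,0],"twist":0},{"claw":0.6,"linear":[0,0,0],"twist":0},{"claw":0.5,"linear":[0,0,0],"twist":0},{"claw":0.4,"linear":[0,0,0],"twist":0},{"claw":0.4,"linear":[0,0,0],"twist":0},{"claw":0.4,"linear":[0,0,0],"twist":0},{"claw":0.4,"linear":[0,0,0],"twist":0}], force=50)

```text
t: 4.9
tool_pos: [462.6, 329.0, 97.4]
orientation: [-0.166, 3.136, 0.001]
ft_force: [0.3, -2.2, 6.0]
width: 51.0
grip_force: 51.1
```

```bash
python3 - <<'E'
from h import *
d=grab('side'); f=d['frame'][200:400,180:380,::-1]; cv2.imwrite('pics/g1.png',cv2.convertScaleAbs(cv2.resize(f,None,fx=3,fy=3),alpha=1.5))
E
python3 plan.py 462,328.8,270,186 500,60,270,183 530,-200,260,180 541,-310,230,180 541,-310,91,180
```

```text
462,328.8,270,186 -> [0.0, 0.0, -0.58] 0.0 dist 174 [462.0, 328.7, 270.0, 186.0]
500,60,270,183 -> [-0.032, -0.904, 0.0] 0.008 dist 271 [500.1, 60.0, 270.0, 183.2]
530,-200,260,180 -> [-0.052, -0.871, 0.033] 0.009 dist 262 [530.0, -200.0, 260.1, 179.9]
541,-310,230,180 -> [-0.037, -0.367, 0.1] -0.0 dist 115 [541.0, -310.1, 230.1, 179.9]
541,-310,91,180 -> [-0.0, 0.0, 0.464] -0.0 dist 139 [541.0, -310.1, 90.9, 179.9]
now 5.0 [462.6 329.   97.4] 50.871003762455565 51.131961909122765
```

View pics/g1.png

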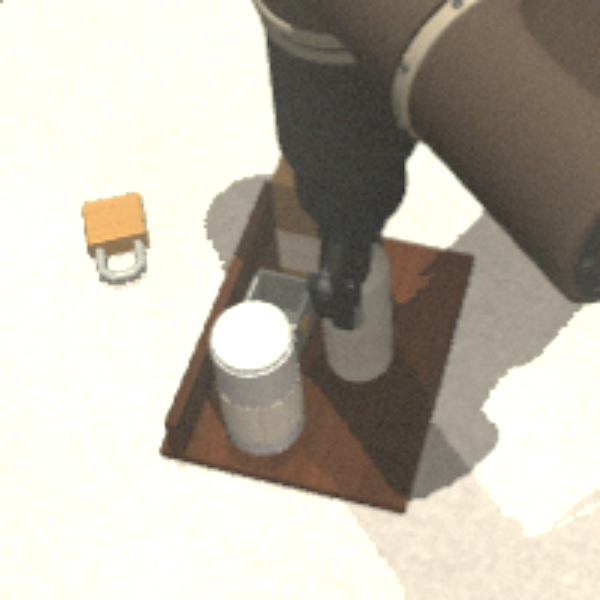

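The gripper holds the bottle squarely and the neighbours have not moved. Now the transfer to the tray.

>>> play_rows(rows=[{"claw":0.4,"linear":[0,0,-0.03],"twist":0},{"claw":0.4,"linear":[0,0,-0.1],"twist":0},{"claw":0.4,"linear":[0,0,-0.2],"twist":0},{"claw":0.4,"linear":[0,0,-0.3],"twist":0},{"claw":0.4,"linear":[0,0,-0.4],"twist":0},{"claw":0.4,"linear":[0,0,-0.5],"twist":0},{"claw":0.4,"linear":[0,0,-0.56],"twist":0},{"claw":0.4,"linear":[0,0,-0.58],"twist":0}])

```text
t: 5.75
tool_pos: [462.4, 329.3, 272.7]
orientation: [-0.166, 3.135, 0.004]
ft_force: [0.2, 0.8, -3.1]
width: 50.8
grip_force: 52.9
```

>>> play_rows(rows=[{"claw":0.4,"linear":[-0.001,-0.03,0],"twist":0.001},{"claw":0.4,"linear":[-0.004,-0.1,0],"twist":0.002},{"claw":0.4,"linear":[-0.008,-0.2,0],"twist":0.003},{"claw":0.4,"linear":[-0.011,-0.32,0],"twist":0.004},{"claw":0.4,"linear":[-0.015,-0.44,0],"twist":0.005},{"claw":0.4,"linear":[-0.02,-0.56,0],"twist":0.006},{"claw":0.4,"linear":[-0.024,-0.68,0],"twist":0.007},{"claw":0.4,"linear":[-0.028,-0.8,0],"twist":0.008},{"claw":0.4,"linear":[-0.032,-0.904,0],"twist":0.008}])

```text
t: 6.65
tool_pos: [498.7, 57.0, 268.6]
orientation: [0.084, -3.138, 0.001]
ft_force: [0.8, 0.3, -2.6]
width: 50.8
grip_force: 52.9
```

>>> play_rows(rows=[{"claw":0.4,"linear":[-0.007,-0.12,0],"twist":0.001},{"claw":0.4,"linear":[-0.014,-0.24,0.01],"twist":0.002},{"claw":0.4,"linear":[-0.021,-0.36,0.015],"twist":0.004},{"claw":0.4,"linear":[-0.028,-0.48,0.02],"twist":0.005},{"claw":0.4,"linear":[-0.036,-0.6,0.025],"twist":0.006},{"claw":0.4,"linear":[-0.043,-0.72,0.03],"twist":0.008},{"claw":0.4,"linear":[-0.049,-0.81,0.033],"twist":0.009},{"claw":0.4,"linear":[-0.052,-0.871,0.033],"twist":0.009}])

```text
t: 7.45
tool_pos: [528.1, -202.6, 258.1]
orientation: [-0.006, -3.138, -0.0]
ft_force: [-0.8, 0.6, -2.5]
width: 50.4
grip_force: 52.9
```

>>> play_rows(rows=[{"claw":0.4,"linear":[-0.01,-0.08,0.02],"twist":0},{"claw":0.4,"linear":[-0.02,-0.18,0.05],"twist":0},{"claw":0.4,"linear":[-0.03,-0.28,0.08],"twist":0},{"claw":0.4,"linear":[-0.037,-0.345,0.1],"twist":0},{"claw":0.4,"linear":[-0.037,-0.367,0.1],"twist":0},{"claw":0.4,"linear":[-0.037,-0.367,0.1],"twist":0}])

```text
t: 8.05
tool_pos: [539.4, -311.2, 228.6]
orientation: [-0.006, -3.139, -0.001]
ft_force: [0.6, -0.1, -3.4]
width: 50.7
grip_force: 53.0
```

>>> play_rows(rows=[{"claw":0.4,"linear":[0,0,0.05],"twist":0},{"claw":0.4,"linear":[0,0,0.13],"twist":0},{"claw":0.4,"linear":[0,0,0.22],"twist":0},{"claw":0.4,"linear":[0,0,0.31],"twist":0},{"claw":0.4,"linear":[0,0,0.38],"twist":0},{"claw":0.4,"linear":[0,0,0.42],"twist":0},{"claw":0.4,"linear":[0,0,0.445],"twist":0},{"claw":0.4,"linear":[0,0,0.457],"twist":0},{"claw":0.4,"linear":[0,0,0.464],"twist":0},{"claw":0.4,"linear":[0,0,0.464],"twist":0}])

```text
t: 9.05
tool_pos: [541.4, -310.2, 91.5]
orientation: [0.002, 3.141, -0.0]
ft_force: [-1.0, 0.7, -2.9]
width: 50.9
grip_force: 53.0
```

>>> play_rows(rows=[{"claw":0.4,"linear":[0,0,0.004],"twist":0},{"claw":0.4,"linear":[0,0,0.007],"twist":0},{"claw":0.55,"linear":[0,0,0.007],"twist":0},{"claw":0.65,"linear":[0,0,0.007],"twist":0},{"claw":0.8,"linear":[0,0,0.007],"twist":0},{"claw":1,"linear":[0,0,0.007],"twist":0},{"claw":1,"linear":[0,0,0.007],"twist":0},{"claw":1,"linear":[0,0,0.007],"twist":0}])

```text
t: 9.85
tool_pos: [541.0, -310.1, 88.8]
orientation: [-0.002, -3.142, 0.0]
ft_force: [-0.8, -0.1, 0.1]
width: 85.7
grip_force: 0.0
```

```bash
python3 plan.py 541,-310,88.8,180 541,-310,240,180 530,-30,240,183 515,250,240,186 508.5,407,215,186 508.5,407,88,186 508.5,407,240,186 490,150,240,183 471,-120,240,180 471,-310,220,180 471,-310,83.5,180
```

```text
541,-310,88.8,180 -> [-0.0, 0.0, 0.007] -0.0 dist 2 [541.0, -310.1, 88.8, 179.9]
541,-310,240,180 -> [-0.0, 0.0, -0.504] -0.0 dist 151 [541.0, -310.1, 240.0, 179.9]
530,-30,240,183 -> [0.038, 0.934, 0.0] -0.009 dist 280 [530.0, -29.9, 240.0, 183.2]
515,250,240,186 -> [-0.001, 0.934, 0.0] -0.008 dist 280 [514.9, 249.9, 240.0, 186.0]
508.5,407,215,186 -> [-0.034, 0.523, 0.083] 0.0 dist 159 [508.5, 407.0, 215.1, 186.0]
508.5,407,88,186 -> [0.0, 0.0, 0.424] 0.0 dist 127 [508.5, 407.0, 87.9, 186.0]
508.5,407,240,186 -> [0.0, 0.0, -0.507] 0.0 dist 152 [508.5, 407.0, 240.0, 186.0]
490,150,240,183 -> [0.151, -0.845, 0.0] 0.008 dist 258 [490.1, 150.1, 240.0, 183.2]
471,-120,240,180 -> [0.113, -0.896, 0.0] 0.009 dist 271 [471.1, -120.1, 240.0, 179.9]
471,-310,220,180 -> [-0.001, -0.633, 0.067] -0.0 dist 191 [471.1, -310.0, 219.9, 179.9]
471,-310,83.5,180 -> [0.0, 0.0, 0.455] -0.0 dist 136 [471.1, -310.0, 83.4, 179.9]
now 9.8 [ 541.  -310.1   88.8] 85.6624748220822 0.0
```

>>> play_rows(rows=[{"claw":1,"linear":[0,0,-0.1],"twist":0},{"claw":1,"linear":[0,0,-0.25],"twist":0},{"claw":1,"linear":[0,0,-0.4],"twist":0},{"claw":1,"linear":[0,0,-0.504],"twist":0},{"claw":1,"linear":[0,0,-0.504],"twist":0}])

```text
t: 10.35
tool_pos: [543.3, -311.2, 245.8]
orientation: [0.001, 3.133, -0.005]
ft_force: [-0.0, 0.9, -0.4]
width: 85.3
grip_force: 0.0
```

>>> play_rows(rows=[{"claw":1,"linear":[0.038,0.934,0],"twist":-0.009},{"claw":1,"linear":[0.038,0.934,0],"twist":-0.009},{"claw":1,"linear":[0.038,0.934,0],"twist":-0.009},{"claw":1,"linear":[0.038,0.934,0],"twist":-0.009},{"claw":1,"linear":[0.038,0.934,0],"twist":-0.009},{"claw":1,"linear":[0.038,0.934,0],"twist":-0.009},{"claw":1,"linear":[0.038,0.934,0],"twist":-0.009}])

```text
t: 11.05
tool_pos: [529.8, -26.7, 239.8]
orientation: [-0.093, 3.14, 0.001]
ft_force: [0.4, 0.5, 0.1]
width: 85.5
grip_force: 0.0
```

>>> play_rows(rows=[{"claw":1,"linear":[-0.001,0.934,0],"twist":-0.008},{"claw":1,"linear":[-0.001,0.934,0],"twist":-0.008},{"claw":1,"linear":[-0.001,0.934,0],"twist":-0.008},{"claw":1,"linear":[-0.001,0.934,0],"twist":-0.008},{"claw":1,"linear":[-0.001,0.934,0],"twist":-0.008},{"claw":1,"linear":[-0.001,0.934,0],"twist":-0.008},{"claw":1,"linear":[-0.001,0.934,0],"twist":-0.008}])

```text
t: 11.75
tool_pos: [514.7, 252.9, 239.0]
orientation: [0.17, -3.136, 0.001]
ft_force: [0.0, 0.4, -0.2]
width: 85.2
grip_force: 0.0
```

>>> play_rows(rows=[{"claw":1,"linear":[-0.01,0.15,0],"twist":0},{"claw":1,"linear":[-0.02,0.3,0],"twist":0},{"claw":1,"linear":[-0.03,0.42,0],"twist":0},{"claw":1,"linear":[-0.034,0.523,0.04],"twist":0},{"claw":1,"linear":[-0.034,0.523,0.083],"twist":0},{"claw":1,"linear":[-0.034,0.523,0.083],"twist":0},{"claw":1,"linear":[-0.034,0.523,0.083],"twist":0}])

```text
t: 12.45
tool_pos: [508.8, 405.6, 214.8]
orientation: [0.164, -3.137, 0.002]
ft_force: [-0.2, -0.0, 2.0]
width: 85.6
grip_force: 0.0
```

>>> play_rows(rows=[{"claw":1,"linear":[0,0,0.1],"twist":0},{"claw":1,"linear":[0,0,0.2],"twist":0},{"claw":1,"linear":[0,0,0.28],"twist":0},{"claw":1,"linear":[0,0,0.35],"twist":0},{"claw":1,"linear":[0,0,0.4],"twist":0},{"claw":1,"linear":[0,0,0.424],"twist":0},{"claw":1,"linear":[0,0,0.424],"twist":0}])

```text
t: 13.15
tool_pos: [508.8, 406.0, 87.8]
orientation: [0.164, -3.137, 0.001]
ft_force: [0.1, 0.4, -0.2]
width: 85.4
grip_force: 0.0
```

>>> play_rows(rows=[{"claw":0.85,"linear":[0,0,0],"twist":0},{"claw":0.75,"linear":[0,0,0],"twist":0},{"claw":0.65,"linear":[0,0,0],"twist":0},{"claw":0.5,"linear":[0,0,0],"twist":0},{"claw":0.5,"linear":[0,0,0],"twist":0},{"claw":0.5,"linear":[0,0,0],"twist":0},{"claw":0.5,"linear":[0,0,0],"twist":0}])

```text
t: 13.85
tool_pos: [509.1, 407.1, 89.5]
orientation: [-0.166, 3.136, 0.001]
ft_force: [0.2, -2.6, 6.5]
width: 59.0
grip_force: 53.0
```

>>> play_rows(rows=[{"claw":0.5,"linear":[0,0,-0.03],"twist":0},{"claw":0.5,"linear":[0,0,-0.1],"twist":0},{"claw":0.5,"linear":[0,0,-0.2],"twist":0},{"claw":0.5,"linear":[0,0,-0.3],"twist":0},{"claw":0.5,"linear":[0,0,-0.4],"twist":0},{"claw":0.5,"linear":[0,0,-0.49],"twist":0},{"claw":0.5,"linear":[0,0,-0.53],"twist":0},{"claw":0.5,"linear":[0,0,-0.54],"twist":0}])

```text
t: 14.65
tool_pos: [508.5, 407.4, 251.2]
orientation: [-0.165, 3.136, 0.003]
ft_force: [0.0, 0.3, -4.4]
width: 58.7
grip_force: 55.0
```

>>> play_rows(rows=[{"claw":0.5,"linear":[0.005,-0.03,0],"twist":0.001},{"claw":0.5,"linear":[0.018,-0.1,0],"twist":0.002},{"claw":0.5,"linear":[0.036,-0.2,0],"twist":0.003},{"claw":0.5,"linear":[0.057,-0.32,0],"twist":0.004},{"claw":0.5,"linear":[0.079,-0.44,0],"twist":0.005},{"claw":0.5,"linear":[0.1,-0.56,0],"twist":0.006},{"claw":0.5,"linear":[0.122,-0.68,0],"twist":0.007},{"claw":0.5,"linear":[0.143,-0.8,0],"twist":0.008},{"claw":0.5,"linear":[0.151,-0.845,0],"twist":0.008}])

```text
t: 15.55
tool_pos: [488.2, 146.5, 248.2]
orientation: [0.083, -3.137, 0.003]
ft_force: [-0.1, 0.4, -4.8]
width: 58.7
grip_force: 55.2
```

>>> play_rows(rows=[{"claw":0.5,"linear":[0.014,-0.11,0],"twist":0.001},{"claw":0.5,"linear":[0.029,-0.23,0],"twist":0.002},{"claw":0.5,"linear":[0.044,-0.35,0],"twist":0.003},{"claw":0.5,"linear":[0.059,-0.47,0],"twist":0.005},{"claw":0.5,"linear":[0.074,-0.59,0],"twist":0.006},{"claw":0.5,"linear":[0.09,-0.71,0],"twist":0.007},{"claw":0.5,"linear":[0.105,-0.83,0],"twist":0.008},{"claw":0.5,"linear":[0.113,-0.896,0],"twist":0.009}])

```text
t: 16.35
tool_pos: [469.6, -122.3, 248.4]
orientation: [-0.005, -3.139, 0.0]
ft_force: [-0.1, 0.5, -4.5]
width: 58.6
grip_force: 55.7
```

>>> play_rows(rows=[{"claw":0.5,"linear":[0,-0.1,0.01],"twist":0},{"claw":0.5,"linear":[0,-0.22,0.03],"twist":0},{"claw":0.5,"linear":[0,-0.34,0.05],"twist":0},{"claw":0.5,"linear":[0,-0.46,0.07],"twist":0},{"claw":0.5,"linear":[0,-0.56,0.09],"twist":0},{"claw":0.5,"linear":[-0.001,-0.615,0.1],"twist":0},{"claw":0.5,"linear":[-0.001,-0.633,0.1],"twist":0},{"claw":0.5,"linear":[-0.001,-0.633,0.1],"twist":0},{"claw":0.5,"linear":[-0.001,-0.633,0.1],"twist":0}])

```text
t: 17.25
tool_pos: [470.8, -309.4, 219.4]
orientation: [-0.002, -3.141, -0.001]
ft_force: [0.2, -0.1, -3.9]
width: 58.8
grip_force: 55.9
```

>>> play_rows(rows=[{"claw":0.5,"linear":[0,0,0.05],"twist":0},{"claw":0.5,"linear":[0,0,0.13],"twist":0},{"claw":0.5,"linear":[0,0,0.22],"twist":0},{"claw":0.5,"linear":[0,0,0.31],"twist":0},{"claw":0.5,"linear":[0,0,0.38],"twist":0},{"claw":0.5,"linear":[0,0,0.42],"twist":0},{"claw":0.5,"linear":[0,0,0.44],"twist":0},{"claw":0.5,"linear":[0,0,0.45],"twist":0},{"claw":0.5,"linear":[0,0,0.455],"twist":0},{"claw":0.5,"linear":[0,0,0.455],"twist":0}])

```text
t: 18.25
tool_pos: [471.6, -310.1, 84.1]
orientation: [0.002, 3.14, -0.001]
ft_force: [0.6, 0.3, -3.5]
width: 59.1
grip_force: 55.9
```

>>> play_rows(rows=[{"claw":0.5,"linear":[0,0,0.004],"twist":0},{"claw":0.5,"linear":[0,0,0.008],"twist":0},{"claw":0.65,"linear":[0,0,0.008],"twist":0},{"claw":0.75,"linear":[0,0,0.008],"twist":0},{"claw":0.85,"linear":[0,0,0.008],"twist":0},{"claw":1,"linear":[0,0,0.008],"twist":0},{"claw":1,"linear":[0,0,0.008],"twist":0},{"claw":1,"linear":[0,0,0.008],"twist":0}])

```text
t: 19.05
tool_pos: [471.1, -310.1, 81.0]
orientation: [0.002, 3.142, -0.0]
ft_force: [0.0, 0.2, 0.5]
width: 85.6
grip_force: 0.0
```

```bash
python3 plan.py 471,-310,81,180 471,-310,240,180 500,-30,240,183 523.3,240,240,186 523.3,263,200,186 523.3,263,103,186 523.3,263,260,186 480,0,260,183 415,-240,250,180 401,-310,220,180 401,-310,98.5,180; python3 - <<'E'
from h import *
from m import rect,fitc
for n in('top','side'):
    P=cloud(grab(n)); 
    for nm,(x,y,z) in dict(carton=(523,263,110),can=(471,-310,70),bottle=(541,-310,90)).items():
        q=P.reshape(-1,3); q=q[np.isfinite(q[:,0])]; q=q[(abs(q[:,0]-x)<45)&(abs(q[:,1]-y)<45)&(q[:,2]>z)&(q[:,2]<z+75)]
        if len(q)>10:
            zt=np.percentile(q[:,2],95); print(n,nm,len(q),round(zt,1),rect(q[q[:,2]>zt-6]),fitc(q[q[:,2]<zt-8]) if (q[:,2]<zt-8).sum()>10 else '')
E
```

```text
471,-310,81,180 -> [0.0, 0.0, 0.008] -0.0 dist 2 [471.1, -310.0, 81.0, 179.9]
471,-310,240,180 -> [0.0, 0.0, -0.53] -0.0 dist 159 [471.1, -310.0, 240.0, 179.9]
500,-30,240,183 -> [-0.095, 0.934, 0.0] -0.009 dist 282 [500.0, -29.9, 240.0, 183.2]
523.3,240,240,186 -> [-0.127, 0.894, 0.0] -0.008 dist 271 [523.3, 240.0, 240.0, 186.0]
523.3,263,200,186 -> [-0.008, 0.076, 0.133] 0.0 dist 46 [523.3, 262.9, 200.1, 186.0]
523.3,263,103,186 -> [-0.0, 0.0, 0.324] 0.0 dist 97 [523.3, 262.9, 102.9, 186.0]
523.3,263,260,186 -> [-0.0, 0.0, -0.524] 0.0 dist 157 [523.3, 262.9, 260.1, 186.0]
480,0,260,183 -> [0.236, -0.856, 0.0] 0.008 dist 266 [479.9, 0.1, 260.1, 183.2]
415,-240,250,180 -> [0.26, -0.787, 0.034] 0.009 dist 249 [415.0, -239.9, 249.9, 179.9]
401,-310,220,180 -> [0.046, -0.234, 0.1] -0.0 dist 77 [401.1, -310.1, 219.9, 179.9]
401,-310,98.5,180 -> [0.0, 0.0, 0.405] -0.0 dist 121 [401.1, -310.1, 98.4, 179.9]
now 19.1 [ 471.1 -310.1   81. ] 85.63907736636104 0.0
top carton 603 154.3 (array([523.4, 262.9]), array([45.7, 56.7]), 6.8) [525.3 261.1  27.6]
side carton 691 154.4 (array([525. , 263.1]), array([46.4, 60.2]), 6.7) [528.2 262.9  29.9]
side can 245 128.0 (array([ 462.1, -311.1]), array([66. , 56.7]), 50.6) [ 475.4 -311.3   29.8]
side bottle 326 156.0 (array([ 546.8, -310.1]), array([24.8, 33.1]), 16.8) [ 544.  -308.9   21.7]
```

>>> play_rows(rows=[{"claw":1,"linear":[0,0,-0.1],"twist":0},{"claw":1,"linear":[0,0,-0.25],"twist":0},{"claw":1,"linear":[0,0,-0.4],"twist":0},{"claw":1,"linear":[0,0,-0.53],"twist":0},{"claw":1,"linear":[0,0,-0.53],"twist":0}])

```text
t: 19.65
tool_pos: [473.7, -311.4, 246.4]
orientation: [0.001, 3.132, -0.007]
ft_force: [1.3, 0.2, -0.1]
width: 85.5
grip_force: 0.0
```

>>> play_rows(rows=[{"claw":1,"linear":[-0.095,0.934,0],"twist":-0.009},{"claw":1,"linear":[-0.095,0.934,0],"twist":-0.009},{"claw":1,"linear":[-0.095,0.934,0],"twist":-0.009},{"claw":1,"linear":[-0.095,0.934,0],"twist":-0.009},{"claw":1,"linear":[-0.095,0.934,0],"twist":-0.009},{"claw":1,"linear":[-0.095,0.934,0],"twist":-0.009},{"claw":1,"linear":[-0.095,0.934,0],"twist":-0.009}])

```text
t: 20.35
tool_pos: [500.4, -26.6, 239.9]
orientation: [-0.093, 3.14, 0.001]
ft_force: [-0.1, -0.5, -0.1]
width: 85.5
grip_force: 0.0
```

>>> play_rows(rows=[{"claw":1,"linear":[-0.02,0.15,0],"twist":-0.002},{"claw":1,"linear":[-0.042,0.3,0],"twist":-0.004},{"claw":1,"linear":[-0.064,0.45,0],"twist":-0.006},{"claw":1,"linear":[-0.085,0.6,0],"twist":-0.008},{"claw":1,"linear":[-0.106,0.75,0],"twist":-0.008},{"claw":1,"linear":[-0.12,0.85,0],"twist":-0.008},{"claw":1,"linear":[-0.127,0.894,0],"twist":-0.008},{"claw":1,"linear":[-0.127,0.894,0],"twist":-0.008}])

```text
t: 21.15
tool_pos: [523.4, 240.9, 239.2]
orientation: [0.167, -3.136, 0.001]
ft_force: [0.6, -0.6, -0.9]
width: 85.3
grip_force: 0.0
```

>>> play_rows(rows=[{"claw":1,"linear":[-0.008,0.076,0.05],"twist":0},{"claw":1,"linear":[-0.008,0.076,0.1],"twist":0},{"claw":1,"linear":[-0.008,0.076,0.133],"twist":0},{"claw":1,"linear":[-0.008,0.076,0.133],"twist":0}])

```text
t: 21.55
tool_pos: [522.5, 261.5, 198.3]
orientation: [0.164, -3.135, 0.003]
ft_force: [0.1, -0.5, -0.1]
width: 85.1
grip_force: 0.0
```

>>> play_rows(rows=[{"claw":1,"linear":[0,0,0.08],"twist":0},{"claw":1,"linear":[0,0,0.16],"twist":0},{"claw":1,"linear":[0,0,0.24],"twist":0},{"claw":1,"linear":[0,0,0.3],"twist":0},{"claw":1,"linear":[0,0,0.324],"twist":0},{"claw":1,"linear":[0,0,0.324],"twist":0}])

```text
t: 22.15
tool_pos: [523.3, 262.3, 102.6]
orientation: [0.165, -3.137, 0.001]
ft_force: [-0.2, -0.2, 0.8]
width: 85.3
grip_force: 0.0
```

>>> play_rows(rows=[{"claw":0.85,"linear":[0,0,0],"twist":0},{"claw":0.75,"linear":[0,0,0],"twist":0},{"claw":0.65,"linear":[0,0,0],"twist":0},{"claw":0.5,"linear":[0,0,0],"twist":0},{"claw":0.45,"linear":[0,0,0],"twist":0},{"claw":0.45,"linear":[0,0,0],"twist":0},{"claw":0.45,"linear":[0,0,0],"twist":0}])

```text
t: 22.85
tool_pos: [523.9, 263.1, 104.2]
orientation: [-0.166, 3.136, 0.001]
ft_force: [-1.3, -1.7, 5.9]
width: 55.9
grip_force: 52.6
```

>>> play_rows(rows=[{"claw":0.45,"linear":[0,0,-0.03],"twist":0},{"claw":0.45,"linear":[0,0,-0.1],"twist":0},{"claw":0.45,"linear":[0,0,-0.2],"twist":0},{"claw":0.45,"linear":[0,0,-0.3],"twist":0},{"claw":0.45,"linear":[0,0,-0.4],"twist":0},{"claw":0.45,"linear":[0,0,-0.48],"twist":0},{"claw":0.45,"linear":[0,0,-0.515],"twist":0},{"claw":0.45,"linear":[0,0,-0.524],"twist":0}])

```text
t: 23.65
tool_pos: [523.3, 263.2, 261.2]
orientation: [-0.165, 3.136, 0.002]
ft_force: [-0.1, 0.3, -3.9]
width: 55.6
grip_force: 53.9
```

>>> play_rows(rows=[{"claw":0.45,"linear":[0.008,-0.03,0],"twist":0.001},{"claw":0.45,"linear":[0.028,-0.1,0],"twist":0.002},{"claw":0.45,"linear":[0.055,-0.2,0],"twist":0.003},{"claw":0.45,"linear":[0.088,-0.32,0],"twist":0.004},{"claw":0.45,"linear":[0.121,-0.44,0],"twist":0.005},{"claw":0.45,"linear":[0.154,-0.56,0],"twist":0.006},{"claw":0.45,"linear":[0.187,-0.68,0],"twist":0.007},{"claw":0.45,"linear":[0.22,-0.8,0],"twist":0.008},{"claw":0.45,"linear":[0.236,-0.856,0],"twist":0.008}])

```text
t: 24.55
tool_pos: [477.4, -3.4, 258.9]
orientation: [0.082, -3.138, 0.001]
ft_force: [-0.0, 0.0, -2.9]
width: 55.8
grip_force: 54.1
```

>>> play_rows(rows=[{"claw":0.45,"linear":[0.036,-0.11,0.005],"twist":0.001},{"claw":0.45,"linear":[0.076,-0.23,0.01],"twist":0.002},{"claw":0.45,"linear":[0.116,-0.35,0.015],"twist":0.003},{"claw":0.45,"linear":[0.155,-0.47,0.02],"twist":0.005},{"claw":0.45,"linear":[0.195,-0.59,0.025],"twist":0.006},{"claw":0.45,"linear":[0.231,-0.7,0.03],"twist":0.008},{"claw":0.45,"linear":[0.254,-0.77,0.034],"twist":0.009},{"claw":0.45,"linear":[0.26,-0.787,0.034],"twist":0.009}])

```text
t: 25.35
tool_pos: [412.2, -242.0, 248.3]
orientation: [-0.008, -3.138, -0.001]
ft_force: [0.7, 0.5, -2.8]
width: 55.8
grip_force: 54.5
```

>>> play_rows(rows=[{"claw":0.45,"linear":[0.012,-0.06,0.02],"twist":0},{"claw":0.45,"linear":[0.028,-0.14,0.06],"twist":0},{"claw":0.45,"linear":[0.04,-0.2,0.09],"twist":0},{"claw":0.45,"linear":[0.046,-0.234,0.1],"twist":0},{"claw":0.45,"linear":[0.046,-0.234,0.1],"twist":0},{"claw":0.45,"linear":[0.046,-0.234,0.1],"twist":0}])

```text
t: 25.95
tool_pos: [400.7, -309.9, 219.8]
orientation: [-0.003, -3.141, -0.0]
ft_force: [0.6, 0.4, -3.1]
width: 55.8
grip_force: 54.4
```

>>> play_rows(rows=[{"claw":0.45,"linear":[0,0,0.05],"twist":0},{"claw":0.45,"linear":[0,0,0.13],"twist":0},{"claw":0.45,"linear":[0,0,0.22],"twist":0},{"claw":0.45,"linear":[0,0,0.29],"twist":0},{"claw":0.45,"linear":[0,0,0.34],"twist":0},{"claw":0.45,"linear":[0,0,0.375],"twist":0},{"claw":0.45,"linear":[0,0,0.395],"twist":0},{"claw":0.45,"linear":[0,0,0.405],"twist":0},{"claw":0.45,"linear":[0,0,0.405],"twist":0}])

```text
t: 26.85
tool_pos: [401.4, -310.0, 98.7]
orientation: [0.002, 3.141, -0.0]
ft_force: [-0.3, -0.6, -2.1]
width: 55.4
grip_force: 54.5
```

>>> play_rows(rows=[{"claw":0.45,"linear":[0,0,0.004],"twist":0},{"claw":0.45,"linear":[0,0,0.008],"twist":0},{"claw":0.62,"linear":[0,0,0.008],"twist":0},{"claw":0.72,"linear":[0,0,0.008],"twist":0},{"claw":0.85,"linear":[0,0,0.008],"twist":0},{"claw":1,"linear":[0,0,0.008],"twist":0},{"claw":1,"linear":[0,0,0.008],"twist":0},{"claw":1,"linear":[0,0,0.008],"twist":0}])

```text
t: 27.65
tool_pos: [401.1, -310.1, 96.0]
orientation: [-0.002, -3.142, 0.0]
ft_force: [-0.0, -0.8, 0.0]
width: 85.7
grip_force: 0.0
```

```bash
python3 plan.py ,,96,180; python3 - <<'E'
from h import *
from m import rect
for n in('top','side'):
    d=grab(n,n+'1'); P=cloud(d)
    q=P.reshape(-1,3); q=q[np.isfinite(q[:,0])]
    c=q[(abs(q[:,0]-530)<45)&(abs(q[:,1]-336)<45)]
    r=c[(c[:,2]>45)&(c[:,2]<62)]
    # exclude back panel: x in niche frame < 62
    a=np.radians(6); nx=(r[:,0]-495.5)*np.cos(a)+(r[:,1]-333)*np.sin(a); r=r[nx<64]
    print(n,'coin rim',len(r),rect(r),np.percentile(r[:,2],[5,50,95]))
a=cv2.imread('pics/side1.png')[100:400,180:480]; b=cv2.imread('pics/top1.png')[100:300,100:300]
cv2.imwrite('pics/v1.png',cv2.convertScaleAbs(np.hstack([cv2.resize(a,(400,400)),cv2.resize(b,(400,400))]),alpha=1.5))
E
```

```text
,,96,180 -> [0.0, 0.0, 0.008] -0.0 dist 2 [401.1, -310.1, 96.0, 179.9]
now 27.6 [ 401.1 -310.1   96. ] 85.70945694303032 0.0
top coin rim 152 (array([528.4, 334.9]), array([47.4, 57.3]), 1.4) [47.66202156 54.58865648 58.25853938]
side coin rim 238 (array([530.3, 335.1]), array([49.3, 59.3]), 2.6) [45.96600683 53.51943096 57.60922464]
```

View pics/v1.png

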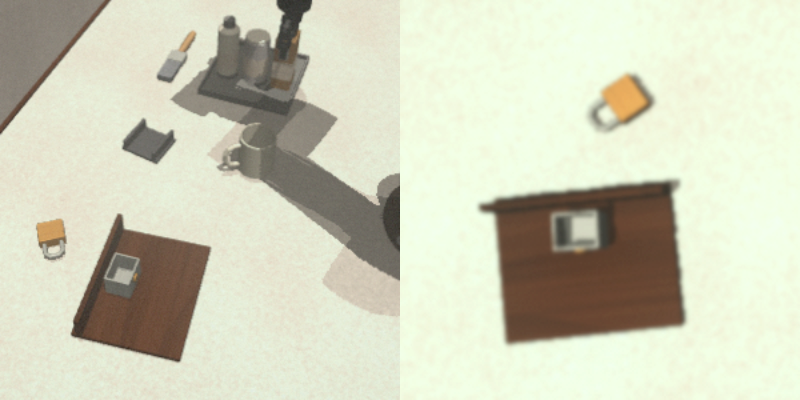

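The stand now holds only the coin box. Its centre measures (529.2, 335) with a yaw of about 2° and its rim at z ≈ 56. All three supplies stand in the tray and the bystanders have not moved.

```bash
python3 plan.py 401,-310,240,180 450,-40,240,182 500,220,200,182 529.2,335,120,182 529.2,335,25,182 529.2,335,130,182 580,160,130,176 623.8,-7.2,110,170 623.8,-7.2,24,170
```

```text
401,-310,240,180 -> [0.0, 0.0, -0.48] -0.0 dist 144 [401.1, -310.1, 240.0, 179.9]
450,-40,240,182 -> [-0.162, 0.901, 0.0] -0.006 dist 274 [450.1, -39.9, 240.0, 182.1]
500,220,200,182 -> [-0.198, 0.86, 0.133] 0.0 dist 268 [500.1, 220.1, 200.1, 182.1]
529.2,335,120,182 -> [-0.111, 0.379, 0.267] 0.0 dist 143 [529.2, 334.9, 120.0, 182.1]
529.2,335,25,182 -> [0.0, 0.0, 0.317] 0.0 dist 95 [529.2, 334.9, 24.9, 182.1]
529.2,335,130,182 -> [0.0, 0.0, -0.35] 0.0 dist 105 [529.2, 334.9, 129.9, 182.1]
580,160,130,176 -> [-0.148, -0.589, -0.0] 0.017 dist 182 [580.0, 160.0, 129.9, 176.0]
623.8,-7.2,110,170 -> [-0.185, -0.546, 0.066] 0.017 dist 174 [623.8, -7.3, 110.1, 169.8]
623.8,-7.2,24,170 -> [0.0, 0.0, 0.287] -0.0 dist 86 [623.8, -7.3, 24.0, 169.8]
now 27.8 [ 401.1 -310.1   96. ] 85.41221319531823 0.0
```

>>> play_rows(rows=[{"claw":1,"linear":[0,0,-0.1],"twist":0},{"claw":1,"linear":[0,0,-0.25],"twist":0},{"claw":1,"linear":[0,0,-0.4],"twist":0},{"claw":1,"linear":[0,0,-0.48],"twist":0},{"claw":1,"linear":[0,0,-0.48],"twist":0}])

```text
t: 28.25
tool_pos: [402.9, -311.0, 244.2]
orientation: [0.002, 3.135, -0.005]
ft_force: [0.6, 0.2, -0.0]
width: 85.3
grip_force: 0.0
```

>>> play_rows(rows=[{"claw":1,"linear":[-0.162,0.901,0],"twist":-0.006},{"claw":1,"linear":[-0.162,0.901,0],"twist":-0.006},{"claw":1,"linear":[-0.162,0.901,0],"twist":-0.006},{"claw":1,"linear":[-0.162,0.901,0],"twist":-0.006},{"claw":1,"linear":[-0.162,0.901,0],"twist":-0.006},{"claw":1,"linear":[-0.162,0.901,0],"twist":-0.006},{"claw":1,"linear":[-0.162,0.901,0],"twist":-0.006}])

```text
t: 28.95
tool_pos: [450.3, -37.2, 239.4]
orientation: [0.063, -3.14, -0.0]
ft_force: [0.4, -0.5, -0.7]
width: 85.3
grip_force: 0.0
```

>>> play_rows(rows=[{"claw":1,"linear":[-0.198,0.86,0.133],"twist":0},{"claw":1,"linear":[-0.198,0.86,0.133],"twist":0},{"claw":1,"linear":[-0.198,0.86,0.133],"twist":0},{"claw":1,"linear":[-0.198,0.86,0.133],"twist":0},{"claw":1,"linear":[-0.198,0.86,0.133],"twist":0},{"claw":1,"linear":[-0.198,0.86,0.133],"twist":0},{"claw":1,"linear":[-0.198,0.86,0.133],"twist":0}])

```text
t: 29.65
tool_pos: [500.1, 221.4, 198.3]
orientation: [0.06, -3.139, 0.003]
ft_force: [-0.7, -1.0, -1.2]
width: 85.2
grip_force: 0.0
```

>>> play_rows(rows=[{"claw":1,"linear":[-0.04,0.13,0.1],"twist":0},{"claw":1,"linear":[-0.074,0.25,0.18],"twist":0},{"claw":1,"linear":[-0.1,0.34,0.24],"twist":0},{"claw":1,"linear":[-0.111,0.379,0.267],"twist":0},{"claw":1,"linear":[-0.111,0.379,0.267],"twist":0},{"claw":1,"linear":[-0.111,0.379,0.267],"twist":0}])

```text
t: 30.25
tool_pos: [529.3, 333.6, 120.3]
orientation: [0.056, -3.141, 0.001]
ft_force: [-0.6, 0.2, -0.2]
width: 85.6
grip_force: 0.0
```

>>> play_rows(rows=[{"claw":1,"linear":[0,0,0.08],"twist":0},{"claw":1,"linear":[0,0,0.16],"twist":0},{"claw":1,"linear":[0,0,0.23],"twist":0},{"claw":1,"linear":[0,0,0.28],"twist":0},{"claw":1,"linear":[0,0,0.31],"twist":0},{"claw":1,"linear":[0,0,0.317],"twist":0},{"claw":1,"linear":[0,0,0.317],"twist":0}])

```text
t: 30.95
tool_pos: [529.7, 334.7, 25.8]
orientation: [-0.056, 3.14, 0.001]
ft_force: [-0.2, -0.0, 0.3]
width: 85.6
grip_force: 0.0
```

>>> play_rows(rows=[{"claw":0.85,"linear":[0,0,0],"twist":0},{"claw":0.75,"linear":[0,0,0],"twist":0},{"claw":0.65,"linear":[0,0,0],"twist":0},{"claw":0.5,"linear":[0,0,0],"twist":0},{"claw":0.45,"linear":[0,0,0],"twist":0},{"claw":0.45,"linear":[0,0,0],"twist":0},{"claw":0.45,"linear":[0,0,0],"twist":0}])

```text
t: 31.65
tool_pos: [529.6, 335.2, 26.0]
orientation: [-0.058, 3.14, 0.001]
ft_force: [-1.5, -1.0, 6.4]
width: 55.3
grip_force: 53.7
```

>>> play_rows(rows=[{"claw":0.45,"linear":[0,0,-0.03],"twist":0},{"claw":0.45,"linear":[0,0,-0.1],"twist":0},{"claw":0.45,"linear":[0,0,-0.2],"twist":0},{"claw":0.45,"linear":[0,0,-0.29],"twist":0},{"claw":0.45,"linear":[0,0,-0.34],"twist":0},{"claw":0.45,"linear":[0,0,-0.35],"twist":0}])

```text
t: 32.25
tool_pos: [530.0, 335.8, 132.6]
orientation: [-0.057, 3.138, 0.004]
ft_force: [0.5, 0.9, -2.2]
width: 55.3
grip_force: 53.3
```

>>> play_rows(rows=[{"claw":0.45,"linear":[-0.008,-0.03,0],"twist":0.002},{"claw":0.45,"linear":[-0.025,-0.1,0],"twist":0.004},{"claw":0.45,"linear":[-0.05,-0.2,0],"twist":0.008},{"claw":0.45,"linear":[-0.075,-0.3,0],"twist":0.012},{"claw":0.45,"linear":[-0.1,-0.4,0],"twist":0.016},{"claw":0.45,"linear":[-0.125,-0.5,0],"twist":0.017},{"claw":0.45,"linear":[-0.148,-0.589,0],"twist":0.017}])

```text
t: 32.95
tool_pos: [579.3, 157.5, 128.2]
orientation: [-0.113, -3.137, 0.002]
ft_force: [-0.3, 0.5, -1.6]
width: 55.4
grip_force: 53.4
```

>>> play_rows(rows=[{"claw":0.45,"linear":[-0.034,-0.1,0.01],"twist":0.004},{"claw":0.45,"linear":[-0.068,-0.2,0.02],"twist":0.008},{"claw":0.45,"linear":[-0.102,-0.3,0.035],"twist":0.012},{"claw":0.45,"linear":[-0.136,-0.4,0.05],"twist":0.016},{"claw":0.45,"linear":[-0.166,-0.49,0.06],"twist":0.017},{"claw":0.45,"linear":[-0.18,-0.533,0.066],"twist":0.017},{"claw":0.45,"linear":[-0.185,-0.546,0.066],"twist":0.017},{"claw":0.45,"linear":[-0.185,-0.546,0.066],"twist":0.017},{"claw":0.45,"linear":[-0.185,-0.546,0.066],"twist":0.017}])

```text
t: 33.85
tool_pos: [623.6, -6.8, 109.9]
orientation: [-0.278, -3.129, -0.0]
ft_force: [0.1, -0.4, -2.4]
width: 55.4
grip_force: 53.4
```

>>> play_rows(rows=[{"claw":0.45,"linear":[0,0,0.05],"twist":0},{"claw":0.45,"linear":[0,0,0.1],"twist":0},{"claw":0.45,"linear":[0,0,0.14],"twist":0},{"claw":0.45,"linear":[0,0,0.15],"twist":0},{"claw":0.45,"linear":[0,0,0.15],"twist":0}])

```text
t: 34.35
tool_pos: [623.6, -6.9, 64.7]
orientation: [-0.277, -3.129, 0.001]
ft_force: [0.1, 0.9, -1.1]
width: 55.7
grip_force: 53.4
```

```bash
python3 - <<'E'
from h import *
from m import rect
o=[]
for n,(a,b,c,d_) in dict(side=(230,370,140,280),top=(255,395,110,250)).items():
    d=grab(n); o.append(cv2.resize(d['frame'][c:d_,a:b,::-1],(400,400),interpolation=cv2.INTER_CUBIC))
    q=cloud(d).reshape(-1,3); q=q[np.isfinite(q[:,0])&(abs(q[:,0]-624)<60)&(abs(q[:,1]+7)<60)]
    for z0,z1 in((70,82),(22,36)):
        r=q[(q[:,2]>z0)&(q[:,2]<z1)]; 
        if len(r)>9: print(n,z0,len(r),rect(r))
cv2.imwrite('pics/v2.png',cv2.convertScaleAbs(np.hstack(o),alpha=1.6))
E
```

```text
side 70 90 (array([623.2,  -1.2]), array([70.3, 47. ]), 74.5)
side 22 124 (array([625.3,  -7.7]), array([84.1, 83.1]), 79.6)
top 22 107 (array([588. ,  -0.7]), array([78.9,  8.2]), 79.9)
```

View pics/v2.png

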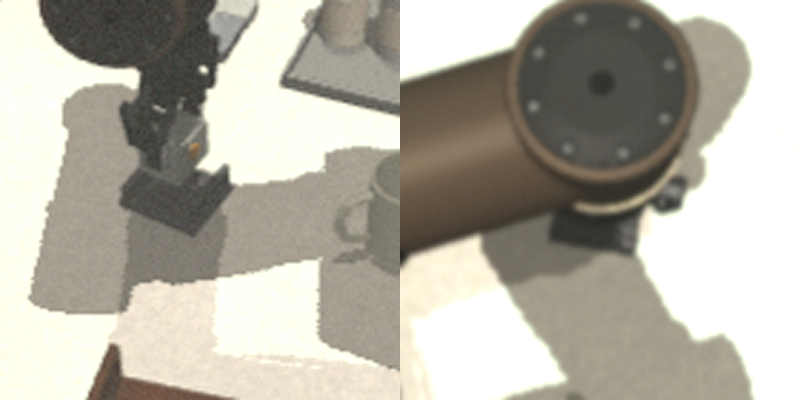

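The box hangs above the dock between its two lips and square to it. Lower it and release.

>>> play_rows(rows=[{"claw":0.45,"linear":[0,0,0.04],"twist":0},{"claw":0.45,"linear":[0,0,0.08],"twist":0},{"claw":0.45,"linear":[0,0,0.11],"twist":0},{"claw":0.45,"linear":[0,0,0.13],"twist":0},{"claw":0.45,"linear":[0,0,0.137],"twist":0},{"claw":0.45,"linear":[0,0,0.142],"twist":0},{"claw":0.45,"linear":[0,0,0.147],"twist":0},{"claw":0.45,"linear":[0,0,0.147],"twist":0}])

```text
t: 35.25
tool_pos: [624.0, -7.4, 22.0]
orientation: [0.278, 3.129, -0.0]
ft_force: [-3.0, -0.6, 3.4]
width: 55.5
grip_force: 53.9
```

>>> play_rows(rows=[{"claw":0.62,"linear":[0,0,0],"twist":0},{"claw":0.72,"linear":[0,0,0],"twist":0},{"claw":0.85,"linear":[0,0,0],"twist":0},{"claw":1,"linear":[0,0,0],"twist":0},{"claw":1,"linear":[0,0,0],"twist":0},{"claw":1,"linear":[0,0,0],"twist":0}])

```text
t: 35.85
tool_pos: [623.9, -7.3, 20.9]
orientation: [0.278, 3.129, 0.0]
ft_force: [-0.0, -0.3, -0.0]
width: 85.6
grip_force: 0.0
```

```bash
python3 plan.py ,,21,170 ,,200,170 540,-200,240,175 471,-310,220,180
```

```text
,,21,170 -> [0.0, 0.0, 0.01] -0.0 dist 3 [623.8, -7.3, 21.0, 169.8]
,,200,170 -> [0.0, 0.0, -0.597] -0.0 dist 179 [623.8, -7.3, 200.1, 169.8]
540,-200,240,175 -> [0.162, -0.681, -0.133] -0.014 dist 214 [539.9, -199.9, 240.0, 174.9]
471,-310,220,180 -> [0.196, -0.386, 0.067] -0.014 dist 131 [471.0, -309.9, 219.9, 179.9]
now 35.9 [623.9  -7.3  20.9] 85.56552697741864 0.0
```

```bash
cat > /dev/null; echo '[623.8,-7.3,200.1,169.8]' > pose.json; python3 plan.py 500,-220,240,175 401.1,-310.1,220,180 401.1,-310.1,95.8,180 401.1,-310.1,260,180 450,-30,260,183 515,235,260,186 523.3,262.9,240,186 523.3,262.9,105,186
```

```text
500,-220,240,175 -> [0.281, -0.771, -0.133] -0.014 dist 249 [499.9, -220.0, 240.0, 174.8]
401.1,-310.1,220,180 -> [0.301, -0.329, 0.067] -0.014 dist 135 [401.1, -310.2, 219.9, 179.9]
401.1,-310.1,95.8,180 -> [-0.0, 0.0, 0.414] -0.0 dist 124 [401.1, -310.2, 95.7, 179.9]
401.1,-310.1,260,180 -> [-0.0, 0.0, -0.548] -0.0 dist 164 [401.1, -310.2, 260.1, 179.9]
450,-30,260,183 -> [-0.161, 0.934, 0.0] -0.009 dist 284 [449.9, -30.1, 260.1, 183.1]
515,235,260,186 -> [-0.265, 0.871, 0.0] -0.008 dist 273 [515.1, 235.1, 260.1, 186.0]
523.3,262.9,240,186 -> [-0.037, 0.089, 0.067] -0.0 dist 35 [523.4, 262.9, 240.0, 186.0]
523.3,262.9,105,186 -> [0.0, 0.0, 0.45] -0.0 dist 135 [523.4, 262.9, 105.0, 186.0]
now 35.9 [623.9  -7.3  20.9] 85.56552697741864 0.0
```

>>> play_rows(rows=[{"claw":1,"linear":[0,0,-0.05],"twist":0},{"claw":1,"linear":[0,0,-0.15],"twist":0},{"claw":1,"linear":[0,0,-0.3],"twist":0},{"claw":1,"linear":[0,0,-0.45],"twist":0},{"claw":1,"linear":[0,0,-0.58],"twist":0},{"claw":1,"linear":[0,0,-0.597],"twist":0}])

```text
t: 36.45
tool_pos: [626.6, -7.1, 206.3]
orientation: [0.276, 3.12, 0.003]
ft_force: [1.3, 0.3, -0.6]
width: 85.5
grip_force: 0.0
```

>>> play_rows(rows=[{"claw":1,"linear":[0.281,-0.771,-0.133],"twist":-0.014},{"claw":1,"linear":[0.281,-0.771,-0.133],"twist":-0.014},{"claw":1,"linear":[0.281,-0.771,-0.133],"twist":-0.014},{"claw":1,"linear":[0.281,-0.771,-0.133],"twist":-0.014},{"claw":1,"linear":[0.281,-0.771,-0.133],"twist":-0.014},{"claw":1,"linear":[0.281,-0.771,-0.133],"twist":-0.014},{"claw":1,"linear":[0.281,-0.771,-0.133],"twist":-0.014}])

```text
t: 37.15
tool_pos: [499.4, -221.1, 240.1]
orientation: [0.145, 3.138, 0.0]
ft_force: [0.8, -0.3, 0.9]
width: 85.9
grip_force: 0.0
```

>>> play_rows(rows=[{"claw":1,"linear":[0.1,-0.11,0.01],"twist":-0.005},{"claw":1,"linear":[0.2,-0.22,0.03],"twist":-0.01},{"claw":1,"linear":[0.27,-0.3,0.05],"twist":-0.014},{"claw":1,"linear":[0.301,-0.329,0.067],"twist":-0.014},{"claw":1,"linear":[0.301,-0.329,0.067],"twist":-0.014},{"claw":1,"linear":[0.301,-0.329,0.067],"twist":-0.014}])

```text
t: 37.75
tool_pos: [402.1, -309.9, 219.7]
orientation: [-0.002, -3.141, -0.0]
ft_force: [0.3, -0.2, 0.1]
width: 85.3
grip_force: 0.0
```

```bash
python3 - <<'E'
from h import *
from m import rect,fitc
for n in('top','side'):
    d=grab(n,n+'2'); q=cloud(d).reshape(-1,3); q=q[np.isfinite(q[:,0])]
    r=q[(abs(q[:,0]-624)<50)&(abs(q[:,1]+7)<50)&(q[:,2]>40)&(q[:,2]<58)]
    print(n,'coin',len(r),rect(r) if len(r)>5 else '',np.percentile(r[:,2],[50,95]) if len(r)>5 else '')
    for nm,(x,y,z) in dict(carton=(401,-310,100),can=(471,-310,70),bottle=(541,-310,90)).items():
        p=q[(abs(q[:,0]-x)<36)&(abs(q[:,1]-y)<40)&(q[:,2]>z)&(q[:,2]<z+70)]
        if len(p)>20: 
            zt=np.percentile(p[:,2],95); print(n,nm,len(p),round(zt,1),rect(p[p[:,2]>zt-6]))
b=cv2.imread('pics/side2.png')[90:290,240:440]
cv2.imwrite('pics/v3.png',cv2.convertScaleAbs(cv2.resize(b,(500,500)),alpha=1.5))
E
```

```text
top coin 121 (array([622.7,  -6.3]), array([55.8, 48.2]), 80.9) [51.00842563 54.22413442]
top can 74 127.5 (array([ 493.2, -316.7]), array([39.4,  8.9]), 75.3)
top bottle 468 155.9 (array([ 542. , -310.2]), array([26.4, 26.3]), 71.0)
side coin 192 (array([624.2,  -7.7]), array([61.4, 51.1]), 81.6) [48.16853632 54.04309815]
side carton 382 148.3 (array([ 405. , -309.4]), array([61.6, 46.4]), 89.0)
side can 439 127.7 (array([ 473.6, -310. ]), array([59.9, 54. ]), 78.6)
side bottle 313 156.6 (array([ 543.8, -308.3]), array([30.4, 25.9]), 74.2)
```

View pics/v3.png

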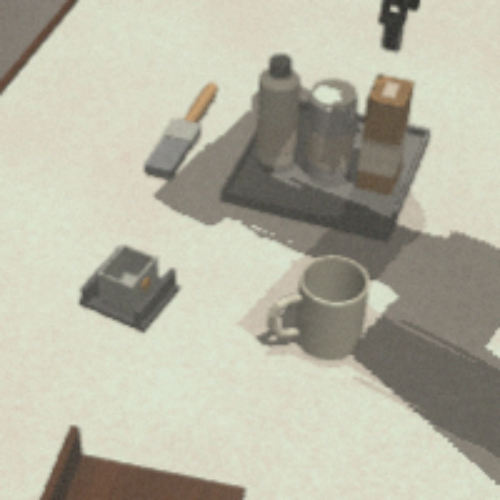

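The coin box sits centred and square in the dock, and the three supplies stand upright in the tray. The carton goes back first.

>>> play_rows(rows=[{"claw":1,"linear":[0,0,0.1],"twist":0},{"claw":1,"linear":[0,0,0.2],"twist":0},{"claw":1,"linear":[0,0,0.28],"twist":0},{"claw":1,"linear":[0,0,0.35],"twist":0},{"claw":1,"linear":[0,0,0.4],"twist":0},{"claw":1,"linear":[0,0,0.414],"twist":0},{"claw":1,"linear":[0,0,0.414],"twist":0}])

```text
t: 38.55
tool_pos: [401.8, -309.9, 95.4]
orientation: [-0.001, -3.141, -0.0]
ft_force: [-0.6, 0.1, 0.1]
width: 85.4
grip_force: 0.0
```

>>> play_rows(rows=[{"claw":0.85,"linear":[0,0,0],"twist":0},{"claw":0.75,"linear":[0,0,0],"twist":0},{"claw":0.65,"linear":[0,0,0],"twist":0},{"claw":0.5,"linear":[0,0,0],"twist":0},{"claw":0.45,"linear":[0,0,0],"twist":0},{"claw":0.45,"linear":[0,0,0],"twist":0},{"claw":0.45,"linear":[0,0,0],"twist":0}])

```text
t: 39.25
tool_pos: [401.9, -310.7, 96.7]
orientation: [0.002, 3.14, -0.001]
ft_force: [0.4, 0.5, 6.1]
width: 55.9
grip_force: 52.2
```

>>> play_rows(rows=[{"claw":0.45,"linear":[0,0,-0.03],"twist":0},{"claw":0.45,"linear":[0,0,-0.1],"twist":0},{"claw":0.45,"linear":[0,0,-0.2],"twist":0},{"claw":0.45,"linear":[0,0,-0.3],"twist":0},{"claw":0.45,"linear":[0,0,-0.4],"twist":0},{"claw":0.45,"linear":[0,0,-0.49],"twist":0},{"claw":0.45,"linear":[0,0,-0.535],"twist":0},{"claw":0.45,"linear":[0,0,-0.548],"twist":0}])

```text
t: 40.05
tool_pos: [401.6, -310.4, 262.0]
orientation: [0.003, 3.139, -0.001]
ft_force: [0.5, 0.0, -2.6]
width: 55.6
grip_force: 54.0
```

>>> play_rows(rows=[{"claw":0.45,"linear":[-0.005,0.03,0],"twist":-0.001},{"claw":0.45,"linear":[-0.017,0.1,0],"twist":-0.002},{"claw":0.45,"linear":[-0.034,0.2,0],"twist":-0.003},{"claw":0.45,"linear":[-0.055,0.32,0],"twist":-0.004},{"claw":0.45,"linear":[-0.076,0.44,0],"twist":-0.005},{"claw":0.45,"linear":[-0.097,0.56,0],"twist":-0.006},{"claw":0.45,"linear":[-0.117,0.68,0],"twist":-0.007},{"claw":0.45,"linear":[-0.138,0.8,0],"twist":-0.008},{"claw":0.45,"linear":[-0.161,0.934,0],"twist":-0.009}])

```text
t: 40.95
tool_pos: [448.8, -28.6, 258.8]
orientation: [0.087, -3.138, 0.0]
ft_force: [0.6, -0.8, -3.3]
width: 55.7
grip_force: 53.9
```

>>> play_rows(rows=[{"claw":0.45,"linear":[-0.036,0.12,0],"twist":-0.001},{"claw":0.45,"linear":[-0.073,0.24,0],"twist":-0.002},{"claw":0.45,"linear":[-0.11,0.36,0],"twist":-0.003},{"claw":0.45,"linear":[-0.146,0.48,0],"twist":-0.004},{"claw":0.45,"linear":[-0.183,0.6,0],"twist":-0.006},{"claw":0.45,"linear":[-0.219,0.72,0],"twist":-0.007},{"claw":0.45,"linear":[-0.25,0.82,0],"twist":-0.008},{"claw":0.45,"linear":[-0.265,0.871,0],"twist":-0.008}])

```text
t: 41.75
tool_pos: [514.3, 237.3, 258.1]
orientation: [0.168, -3.134, 0.002]
ft_force: [-0.5, -0.5, -3.6]
width: 55.3
grip_force: 54.2
```

>>> play_rows(rows=[{"claw":0.45,"linear":[-0.015,0.04,0.02],"twist":0},{"claw":0.45,"linear":[-0.03,0.075,0.05],"twist":0},{"claw":0.45,"linear":[-0.037,0.089,0.067],"twist":0},{"claw":0.45,"linear":[-0.037,0.089,0.067],"twist":0},{"claw":0.45,"linear":[-0.037,0.089,0.067],"twist":0}])

```text
t: 42.25
tool_pos: [523.1, 262.0, 239.8]
orientation: [0.164, -3.137, 0.001]
ft_force: [0.1, -0.0, -3.1]
width: 55.5
grip_force: 54.2
```

>>> play_rows(rows=[{"claw":0.45,"linear":[0,0,0.05],"twist":0},{"claw":0.45,"linear":[0,0,0.13],"twist":0},{"claw":0.45,"linear":[0,0,0.22],"twist":0},{"claw":0.45,"linear":[0,0,0.31],"twist":0},{"claw":0.45,"linear":[0,0,0.38],"twist":0},{"claw":0.45,"linear":[0,0,0.42],"twist":0},{"claw":0.45,"linear":[0,0,0.44],"twist":0},{"claw":0.45,"linear":[0,0,0.45],"twist":0},{"claw":0.45,"linear":[0,0,0.454],"twist":0},{"claw":0.45,"linear":[0,0,0.457],"twist":0}])

```text
t: 43.25
tool_pos: [523.7, 263.1, 103.8]
orientation: [-0.165, 3.136, 0.001]
ft_force: [0.1, 0.9, -2.6]
width: 55.5
grip_force: 54.1
```

>>> play_rows(rows=[{"claw":0.45,"linear":[0,0,0],"twist":0},{"claw":0.45,"linear":[0,0,0],"twist":0},{"claw":0.62,"linear":[0,0,0],"twist":0},{"claw":0.72,"linear":[0,0,0],"twist":0},{"claw":0.85,"linear":[0,0,0],"twist":0},{"claw":1,"linear":[0,0,0],"twist":0},{"claw":1,"linear":[0,0,0],"twist":0},{"claw":1,"linear":[0,0,0],"twist":0}])

```text
t: 44.05
tool_pos: [523.2, 262.8, 102.9]
orientation: [0.165, -3.137, 0.0]
ft_force: [0.1, 0.4, 0.0]
width: 85.4
grip_force: 0.0
```

```bash
python3 plan.py ,,102.9,186 523.3,262.9,250,186 500,-20,245,183 471.1,-290,245,180 471.1,-310.0,220,180 471.1,-310.0,80.8,180 471,-310,255,180 485,-30,255,183 460,240,255,186 508.5,407,230,186 508.5,407,90,186
```

```text
,,102.9,186 -> [0.0, 0.0, 0.007] -0.0 dist 2 [523.4, 262.9, 102.9, 186.0]
523.3,262.9,250,186 -> [0.0, 0.0, -0.49] -0.0 dist 147 [523.4, 262.9, 249.9, 186.0]
500,-20,245,183 -> [0.176, -0.93, 0.016] 0.008 dist 284 [500.0, -20.1, 245.1, 183.1]
471.1,-290,245,180 -> [0.145, -0.893, 0.0] 0.009 dist 271 [471.2, -290.0, 245.1, 179.9]
471.1,-310.0,220,180 -> [0.0, -0.067, 0.084] -0.0 dist 32 [471.1, -310.1, 219.9, 179.9]
471.1,-310.0,80.8,180 -> [0.0, 0.0, 0.464] -0.0 dist 139 [471.1, -310.1, 80.7, 179.9]
471,-310,255,180 -> [0.0, 0.0, -0.581] -0.0 dist 174 [471.1, -310.1, 255.0, 179.9]
485,-30,255,183 -> [-0.044, 0.934, -0.0] -0.009 dist 280 [484.9, -29.9, 255.0, 183.1]
460,240,255,186 -> [0.034, 0.903, -0.0] -0.008 dist 271 [460.0, 240.0, 255.0, 186.0]
508.5,407,230,186 -> [-0.219, 0.537, 0.083] -0.0 dist 176 [508.5, 407.1, 230.1, 186.0]
508.5,407,90,186 -> [-0.0, -0.0, 0.467] -0.0 dist 140 [508.5, 407.1, 90.0, 186.0]
now 44.0 [523.2 262.8 102.9] 85.35282608151064 0.0
```

>>> play_rows(rows=[{"claw":1,"linear":[0,0,-0.1],"twist":0},{"claw":1,"linear":[0,0,-0.25],"twist":0},{"claw":1,"linear":[0,0,-0.4],"twist":0},{"claw":1,"linear":[0,0,-0.49],"twist":0},{"claw":1,"linear":[0,0,-0.49],"twist":0}])

```text
t: 44.55
tool_pos: [525.1, 263.9, 255.0]
orientation: [-0.166, 3.13, 0.007]
ft_force: [0.2, -0.4, -0.8]
width: 85.7
grip_force: 0.0
```

>>> play_rows(rows=[{"claw":1,"linear":[0.176,-0.93,0.016],"twist":0.008},{"claw":1,"linear":[0.176,-0.93,0.016],"twist":0.008},{"claw":1,"linear":[0.176,-0.93,0.016],"twist":0.008},{"claw":1,"linear":[0.176,-0.93,0.016],"twist":0.008},{"claw":1,"linear":[0.176,-0.93,0.016],"twist":0.008},{"claw":1,"linear":[0.176,-0.93,0.016],"twist":0.008},{"claw":1,"linear":[0.176,-0.93,0.016],"twist":0.008}])

```text
t: 45.25
tool_pos: [498.8, -23.6, 244.6]
orientation: [0.081, -3.14, 0.0]
ft_force: [-0.5, 0.3, 0.1]
width: 85.2
grip_force: 0.0
```

>>> play_rows(rows=[{"claw":1,"linear":[0.024,-0.15,0],"twist":0.002},{"claw":1,"linear":[0.048,-0.3,0],"twist":0.004},{"claw":1,"linear":[0.073,-0.45,0],"twist":0.006},{"claw":1,"linear":[0.097,-0.6,0],"twist":0.008},{"claw":1,"linear":[0.122,-0.75,0],"twist":0.009},{"claw":1,"linear":[0.138,-0.85,0],"twist":0.009},{"claw":1,"linear":[0.145,-0.893,0],"twist":0.009},{"claw":1,"linear":[0.145,-0.893,0],"twist":0.009}])

```text
t: 46.05
tool_pos: [471.0, -291.0, 244.2]
orientation: [-0.006, -3.14, -0.001]
ft_force: [0.1, 0.9, -0.2]
width: 85.2
grip_force: 0.0
```

>>> play_rows(rows=[{"claw":1,"linear":[0,-0.04,0.02],"twist":0},{"claw":1,"linear":[0,-0.067,0.06],"twist":0},{"claw":1,"linear":[0,-0.067,0.084],"twist":0},{"claw":1,"linear":[0,-0.067,0.084],"twist":0},{"claw":1,"linear":[0,-0.067,0.084],"twist":0}])

```text
t: 46.55
tool_pos: [471.3, -309.8, 219.6]
orientation: [-0.001, -3.141, -0.0]
ft_force: [-0.4, -0.4, -0.2]
width: 85.7
grip_force: 0.0
```

>>> play_rows(rows=[{"claw":1,"linear":[0,0,0.1],"twist":0},{"claw":1,"linear":[0,0,0.2],"twist":0},{"claw":1,"linear":[0,0,0.3],"twist":0},{"claw":1,"linear":[0,0,0.38],"twist":0},{"claw":1,"linear":[0,0,0.44],"twist":0},{"claw":1,"linear":[0,0,0.464],"twist":0},{"claw":1,"linear":[0,0,0.464],"twist":0}])

```text
t: 47.25
tool_pos: [471.2, -309.9, 80.3]
orientation: [-0.002, -3.14, -0.0]
ft_force: [-0.3, 0.2, -0.2]
width: 85.3
grip_force: 0.0
```

>>> play_rows(rows=[{"claw":0.85,"linear":[0,0,0],"twist":0},{"claw":0.75,"linear":[0,0,0],"twist":0},{"claw":0.65,"linear":[0,0,0],"twist":0},{"claw":0.5,"linear":[0,0,0],"twist":0},{"claw":0.5,"linear":[0,0,0],"twist":0},{"claw":0.5,"linear":[0,0,0],"twist":0},{"claw":0.5,"linear":[0,0,0],"twist":0}])

```text
t: 47.95
tool_pos: [472.3, -310.7, 82.3]
orientation: [0.002, 3.139, -0.002]
ft_force: [-1.2, 0.8, 5.9]
width: 59.3
grip_force: 53.1
```

>>> play_rows(rows=[{"claw":0.5,"linear":[0,0,-0.03],"twist":0},{"claw":0.5,"linear":[0,0,-0.1],"twist":0},{"claw":0.5,"linear":[0,0,-0.2],"twist":0},{"claw":0.5,"linear":[0,0,-0.31],"twist":0},{"claw":0.5,"linear":[0,0,-0.42],"twist":0},{"claw":0.5,"linear":[0,0,-0.52],"twist":0},{"claw":0.5,"linear":[0,0,-0.57],"twist":0},{"claw":0.5,"linear":[0,0,-0.581],"twist":0}])

```text
t: 48.75
tool_pos: [471.7, -310.3, 257.5]
orientation: [0.003, 3.138, -0.001]
ft_force: [-0.1, -0.9, -5.7]
width: 58.5
grip_force: 55.3
```

>>> play_rows(rows=[{"claw":0.5,"linear":[-0.001,0.03,0],"twist":-0.001},{"claw":0.5,"linear":[-0.005,0.1,0],"twist":-0.002},{"claw":0.5,"linear":[-0.009,0.2,0],"twist":-0.003},{"claw":0.5,"linear":[-0.015,0.32,0],"twist":-0.004},{"claw":0.5,"linear":[-0.021,0.44,0],"twist":-0.005},{"claw":0.5,"linear":[-0.026,0.56,0],"twist":-0.006},{"claw":0.5,"linear":[-0.032,0.68,0],"twist":-0.007},{"claw":0.5,"linear":[-0.038,0.8,0],"twist":-0.008},{"claw":0.5,"linear":[-0.044,0.934,0],"twist":-0.009}])

```text
t: 49.65
tool_pos: [483.5, -28.6, 253.5]
orientation: [0.086, -3.138, 0.0]
ft_force: [0.7, 0.1, -3.3]
width: 59.4
grip_force: 55.2
```

>>> play_rows(rows=[{"claw":0.5,"linear":[0.004,0.12,0],"twist":-0.001},{"claw":0.5,"linear":[0.009,0.24,0],"twist":-0.002},{"claw":0.5,"linear":[0.013,0.36,0],"twist":-0.003},{"claw":0.5,"linear":[0.018,0.48,0],"twist":-0.004},{"claw":0.5,"linear":[0.022,0.6,0],"twist":-0.006},{"claw":0.5,"linear":[0.027,0.72,0],"twist":-0.007},{"claw":0.5,"linear":[0.031,0.83,0],"twist":-0.008},{"claw":0.5,"linear":[0.034,0.903,0],"twist":-0.008}])

```text
t: 50.45
tool_pos: [458.3, 241.6, 253.3]
orientation: [0.168, -3.135, 0.002]
ft_force: [0.3, -0.5, -4.9]
width: 58.8
grip_force: 55.4
```

>>> play_rows(rows=[{"claw":0.5,"linear":[-0.04,0.1,0.01],"twist":0},{"claw":0.5,"linear":[-0.086,0.21,0.03],"twist":0},{"claw":0.5,"linear":[-0.13,0.32,0.05],"twist":0},{"claw":0.5,"linear":[-0.17,0.42,0.07],"twist":0},{"claw":0.5,"linear":[-0.2,0.5,0.083],"twist":0},{"claw":0.5,"linear":[-0.219,0.537,0.083],"twist":0},{"claw":0.5,"linear":[-0.219,0.537,0.083],"twist":0},{"claw":0.5,"linear":[-0.219,0.537,0.083],"twist":0}])

```text
t: 51.25
tool_pos: [507.5, 406.4, 228.9]
orientation: [0.166, -3.136, 0.003]
ft_force: [0.0, -1.1, -4.2]
width: 59.0
grip_force: 55.4
```

>>> play_rows(rows=[{"claw":0.5,"linear":[0,0,0.05],"twist":0},{"claw":0.5,"linear":[0,0,0.13],"twist":0},{"claw":0.5,"linear":[0,0,0.22],"twist":0},{"claw":0.5,"linear":[0,0,0.31],"twist":0},{"claw":0.5,"linear":[0,0,0.39],"twist":0},{"claw":0.5,"linear":[0,0,0.435],"twist":0},{"claw":0.5,"linear":[0,0,0.457],"twist":0},{"claw":0.5,"linear":[0,0,0.467],"twist":0},{"claw":0.5,"linear":[0,0,0.471],"twist":0},{"claw":0.5,"linear":[0,0,0.474],"twist":0}])

```text
t: 52.25
tool_pos: [508.9, 407.5, 89.3]
orientation: [-0.166, 3.136, 0.002]
ft_force: [-1.0, -2.6, 4.0]
width: 59.1
grip_force: 55.7
```

>>> play_rows(rows=[{"claw":0.5,"linear":[0,0,0],"twist":0},{"claw":0.65,"linear":[0,0,0],"twist":0},{"claw":0.75,"linear":[0,0,0],"twist":0},{"claw":0.85,"linear":[0,0,0],"twist":0},{"claw":1,"linear":[0,0,0],"twist":0},{"claw":1,"linear":[0,0,0],"twist":0},{"claw":1,"linear":[0,0,0],"twist":0}])

```text
t: 52.95
tool_pos: [508.3, 407.1, 87.9]
orientation: [-0.165, 3.137, 0.0]
ft_force: [-0.1, -0.6, 0.6]
width: 85.3
grip_force: 0.0
```

```bash
python3 plan.py ,,87.9,186 ,,250,186 515,130,250,183 535,-150,245,180 541,-310.1,220,180 541,-310.1,88.7,180 541,-310.1,270,180 520,-40,270,183 455,220,270,186 462.0,328.7,240,186 462.0,328.7,98,186
```

```text
,,87.9,186 -> [0.0, 0.0, 0.007] -0.0 dist 2 [508.5, 407.1, 87.9, 186.0]
,,250,186 -> [0.0, 0.0, -0.54] -0.0 dist 162 [508.5, 407.1, 249.9, 186.0]
515,130,250,183 -> [0.075, -0.921, -0.0] 0.008 dist 277 [515.0, 130.0, 249.9, 183.1]
535,-150,245,180 -> [-0.016, -0.935, 0.016] 0.009 dist 281 [535.0, -149.9, 245.1, 179.9]
541,-310.1,220,180 -> [-0.021, -0.534, 0.084] -0.0 dist 162 [541.0, -310.1, 219.9, 179.9]
541,-310.1,88.7,180 -> [-0.0, -0.0, 0.437] -0.0 dist 131 [541.0, -310.1, 88.8, 179.9]
541,-310.1,270,180 -> [-0.0, -0.0, -0.604] -0.0 dist 181 [541.0, -310.1, 270.0, 179.9]
520,-40,270,183 -> [0.072, 0.9, -0.0] -0.009 dist 271 [520.0, -40.0, 270.0, 183.1]
455,220,270,186 -> [0.169, 0.877, -0.0] -0.008 dist 268 [455.0, 219.9, 270.0, 186.0]
462.0,328.7,240,186 -> [-0.061, 0.358, 0.1] -0.0 dist 113 [462.0, 328.6, 240.0, 186.0]
462.0,328.7,98,186 -> [-0.0, 0.0, 0.473] -0.0 dist 142 [462.0, 328.6, 98.1, 186.0]
now 53.0 [508.3 407.1  87.9] 85.3190990691735 0.0
```

>>> play_rows(rows=[{"claw":1,"linear":[0,0,-0.1],"twist":0},{"claw":1,"linear":[0,0,-0.25],"twist":0},{"claw":1,"linear":[0,0,-0.4],"twist":0},{"claw":1,"linear":[0,0,-0.54],"twist":0},{"claw":1,"linear":[0,0,-0.54],"twist":0}])

```text
t: 53.45
tool_pos: [510.6, 409.0, 257.4]
orientation: [-0.166, 3.129, 0.012]
ft_force: [-0.3, 0.6, -0.3]
width: 85.4
grip_force: 0.0
```

>>> play_rows(rows=[{"claw":1,"linear":[0.075,-0.921,0],"twist":0.008},{"claw":1,"linear":[0.075,-0.921,0],"twist":0.008},{"claw":1,"linear":[0.075,-0.921,0],"twist":0.008},{"claw":1,"linear":[0.075,-0.921,0],"twist":0.008},{"claw":1,"linear":[0.075,-0.921,0],"twist":0.008},{"claw":1,"linear":[0.075,-0.921,0],"twist":0.008},{"claw":1,"linear":[0.075,-0.921,0],"twist":0.008}])

```text
t: 54.15
tool_pos: [514.6, 126.8, 250.2]
orientation: [-0.081, 3.14, 0.0]
ft_force: [0.0, 0.6, 1.1]
width: 85.2
grip_force: 0.0
```

>>> play_rows(rows=[{"claw":1,"linear":[-0.016,-0.935,0.016],"twist":0.009},{"claw":1,"linear":[-0.016,-0.935,0.016],"twist":0.009},{"claw":1,"linear":[-0.016,-0.935,0.016],"twist":0.009},{"claw":1,"linear":[-0.016,-0.935,0.016],"twist":0.009},{"claw":1,"linear":[-0.016,-0.935,0.016],"twist":0.009},{"claw":1,"linear":[-0.016,-0.935,0.016],"twist":0.009},{"claw":1,"linear":[-0.016,-0.935,0.016],"twist":0.009}])

```text
t: 54.85
tool_pos: [535.2, -152.8, 244.4]
orientation: [-0.008, -3.141, 0.001]
ft_force: [0.1, -0.1, 0.2]
width: 85.7
grip_force: 0.0
```

>>> play_rows(rows=[{"claw":1,"linear":[-0.006,-0.15,0.01],"twist":0},{"claw":1,"linear":[-0.012,-0.3,0.02],"twist":0},{"claw":1,"linear":[-0.017,-0.43,0.04],"twist":0},{"claw":1,"linear":[-0.021,-0.51,0.07],"twist":0},{"claw":1,"linear":[-0.021,-0.534,0.084],"twist":0},{"claw":1,"linear":[-0.021,-0.534,0.084],"twist":0},{"claw":1,"linear":[-0.021,-0.534,0.084],"twist":0}])

```text
t: 55.55
tool_pos: [541.5, -309.2, 220.0]
orientation: [-0.001, -3.142, -0.0]
ft_force: [-0.0, -0.2, 0.1]
width: 85.7
grip_force: 0.0
```

>>> play_rows(rows=[{"claw":1,"linear":[0,0,0.1],"twist":0},{"claw":1,"linear":[0,0,0.2],"twist":0},{"claw":1,"linear":[0,0,0.3],"twist":0},{"claw":1,"linear":[0,0,0.38],"twist":0},{"claw":1,"linear":[0,0,0.42],"twist":0},{"claw":1,"linear":[0,0,0.437],"twist":0},{"claw":1,"linear":[0,0,0.437],"twist":0}])

```text
t: 56.25
tool_pos: [541.7, -309.7, 89.3]
orientation: [0.001, 3.141, -0.0]
ft_force: [0.3, -0.5, 0.1]
width: 85.5
grip_force: 0.0
```

>>> play_rows(rows=[{"claw":0.8,"linear":[0,0,0],"twist":0},{"claw":0.7,"linear":[0,0,0],"twist":0},{"claw":0.6,"linear":[0,0,0],"twist":0},{"claw":0.5,"linear":[0,0,0],"twist":0},{"claw":0.4,"linear":[0,0,0],"twist":0},{"claw":0.4,"linear":[0,0,0],"twist":0},{"claw":0.4,"linear":[0,0,0],"twist":0},{"claw":0.4,"linear":[0,0,0],"twist":0}])

```text
t: 57.05
tool_pos: [542.0, -310.7, 90.3]
orientation: [0.002, 3.139, -0.002]
ft_force: [-1.3, 0.7, 6.2]
width: 50.7
grip_force: 51.2
```

>>> play_rows(rows=[{"claw":0.4,"linear":[0,0,-0.03],"twist":0},{"claw":0.4,"linear":[0,0,-0.1],"twist":0},{"claw":0.4,"linear":[0,0,-0.2],"twist":0},{"claw":0.4,"linear":[0,0,-0.31],"twist":0},{"claw":0.4,"linear":[0,0,-0.42],"twist":0},{"claw":0.4,"linear":[0,0,-0.53],"twist":0},{"claw":0.4,"linear":[0,0,-0.59],"twist":0},{"claw":0.4,"linear":[0,0,-0.604],"twist":0}])

```text
t: 57.85
tool_pos: [541.8, -310.4, 272.9]
orientation: [0.002, 3.138, -0.002]
ft_force: [0.5, 0.4, -3.2]
width: 50.9
grip_force: 52.9
```

>>> play_rows(rows=[{"claw":0.4,"linear":[0.002,0.03,0],"twist":-0.001},{"claw":0.4,"linear":[0.008,0.1,0],"twist":-0.002},{"claw":0.4,"linear":[0.016,0.2,0],"twist":-0.003},{"claw":0.4,"linear":[0.026,0.32,0],"twist":-0.004},{"claw":0.4,"linear":[0.035,0.44,0],"twist":-0.005},{"claw":0.4,"linear":[0.045,0.56,0],"twist":-0.006},{"claw":0.4,"linear":[0.054,0.68,0],"twist":-0.007},{"claw":0.4,"linear":[0.064,0.8,0],"twist":-0.008},{"claw":0.4,"linear":[0.072,0.9,0],"twist":-0.009}])

```text
t: 58.75
tool_pos: [518.3, -38.1, 268.1]
orientation: [0.088, -3.137, -0.0]
ft_force: [1.6, -0.1, -2.2]
width: 50.8
grip_force: 52.9
```

>>> play_rows(rows=[{"claw":0.4,"linear":[0.023,0.12,0],"twist":-0.001},{"claw":0.4,"linear":[0.046,0.24,0],"twist":-0.002},{"claw":0.4,"linear":[0.069,0.36,0],"twist":-0.003},{"claw":0.4,"linear":[0.092,0.48,0],"twist":-0.004},{"claw":0.4,"linear":[0.115,0.6,0],"twist":-0.006},{"claw":0.4,"linear":[0.138,0.72,0],"twist":-0.007},{"claw":0.4,"linear":[0.158,0.82,0],"twist":-0.008},{"claw":0.4,"linear":[0.169,0.877,0],"twist":-0.008}])

```text
t: 59.55
tool_pos: [452.9, 221.5, 268.0]
orientation: [0.168, -3.134, 0.002]
ft_force: [1.1, -1.2, -4.0]
width: 50.9
grip_force: 52.9
```

>>> play_rows(rows=[{"claw":0.4,"linear":[-0.014,0.08,0.01],"twist":0},{"claw":0.4,"linear":[-0.031,0.18,0.03],"twist":0},{"claw":0.4,"linear":[-0.048,0.28,0.06],"twist":0},{"claw":0.4,"linear":[-0.058,0.34,0.09],"twist":0},{"claw":0.4,"linear":[-0.061,0.358,0.1],"twist":0},{"claw":0.4,"linear":[-0.061,0.358,0.1],"twist":0},{"claw":0.4,"linear":[-0.061,0.358,0.1],"twist":0}])

```text
t: 60.25
tool_pos: [461.5, 327.7, 239.7]
orientation: [0.165, -3.137, 0.001]
ft_force: [0.5, 0.8, -3.2]
width: 50.8
grip_force: 53.0
```

>>> play_rows(rows=[{"claw":0.4,"linear":[0,0,0.05],"twist":0},{"claw":0.4,"linear":[0,0,0.13],"twist":0},{"claw":0.4,"linear":[0,0,0.22],"twist":0},{"claw":0.4,"linear":[0,0,0.31],"twist":0},{"claw":0.4,"linear":[0,0,0.39],"twist":0},{"claw":0.4,"linear":[0,0,0.435],"twist":0},{"claw":0.4,"linear":[0,0,0.46],"twist":0},{"claw":0.4,"linear":[0,0,0.472],"twist":0},{"claw":0.4,"linear":[0,0,0.477],"twist":0},{"claw":0.4,"linear":[0,0,0.48],"twist":0}])

```text
t: 61.25
tool_pos: [462.5, 328.6, 97.3]
orientation: [-0.166, 3.136, 0.001]
ft_force: [-1.0, -3.3, 6.5]
width: 50.9
grip_force: 53.8
```

Contact with the board. Release, retreat straight up and move away, then check.

>>> play_rows(rows=[{"claw":0.4,"linear":[0,0,0],"twist":0},{"claw":0.55,"linear":[0,0,0],"twist":0},{"claw":0.65,"linear":[0,0,0],"twist":0},{"claw":0.8,"linear":[0,0,0],"twist":0},{"claw":1,"linear":[0,0,0],"twist":0},{"claw":1,"linear":[0,0,0],"twist":0},{"claw":1,"linear":[0,0,0],"twist":0}])

```text
t: 61.95
tool_pos: [461.8, 328.6, 95.9]
orientation: [0.165, -3.137, -0.0]
ft_force: [-1.0, -0.0, -1.0]
width: 85.2
grip_force: 0.0
```

>>> play_rows(rows=[{"claw":1,"linear":[0,0,-0.05],"twist":0},{"claw":1,"linear":[0,0,-0.15],"twist":0},{"claw":1,"linear":[0,0,-0.3],"twist":0},{"claw":1,"linear":[0,0,-0.45],"twist":0},{"claw":1,"linear":[0,0,-0.5],"twist":0},{"claw":1,"linear":[0,0,-0.5],"twist":0}])

```text
t: 62.55
tool_pos: [462.8, 329.6, 249.3]
orientation: [-0.166, 3.133, 0.007]
ft_force: [0.3, -0.2, -0.3]
width: 85.0
grip_force: 0.0
```

>>> play_rows(rows=[{"claw":1,"linear":[-0.1,-0.9,0],"twist":0},{"claw":1,"linear":[-0.1,-0.9,0],"twist":0},{"claw":1,"linear":[-0.1,-0.9,0],"twist":0},{"claw":1,"linear":[-0.1,-0.9,0],"twist":0},{"claw":1,"linear":[-0.1,-0.9,0],"twist":0},{"claw":1,"linear":[-0.1,-0.9,0],"twist":0},{"claw":1,"linear":[-0.1,-0.9,0],"twist":0}])

```text
t: 63.25
tool_pos: [519.7, 60.3, 244.8]
orientation: [0.16, -3.136, 0.001]
ft_force: [0.8, -0.2, 0.3]
width: 85.7
grip_force: 0.0
```

>>> play_rows(rows=[{"claw":1,"linear":[0,-0.8,0],"twist":0},{"claw":1,"linear":[0,-0.8,0],"twist":0},{"claw":1,"linear":[0,-0.8,0],"twist":0},{"claw":1,"linear":[0,-0.8,0],"twist":0},{"claw":1,"linear":[0,-0.8,0],"twist":0},{"claw":1,"linear":[0,-0.8,0],"twist":0},{"claw":1,"linear":[0,-0.8,0],"twist":0},{"claw":1,"linear":[0,-0.8,0],"twist":0}])

```text
t: 64.05
tool_pos: [545.1, -174.5, 245.3]
orientation: [0.166, -3.136, -0.001]
ft_force: [-0.3, -0.4, 1.0]
width: 85.1
grip_force: 0.0
```

```bash
python3 - <<'E'
from h import *
for n in('top','side'): np.savez(n+'0.npz',**(lambda d:dict(P=cloud(d),f=d['frame']))(grab(n,n+'3')))
E
python3 m.py | grep -E 'comp|top|side|lips'; python3 - <<'E'
import cv2,numpy as np
a=cv2.imread('pics/side3.png')[120:400,160:440];b=cv2.imread('pics/top3.png')[100:380,100:380]
cv2.imwrite('pics/v4.png',cv2.convertScaleAbs(np.hstack([cv2.resize(a,(400,400)),cv2.resize(b,(400,400))]),alpha=1.4))
E
```

```text
top
comp [207. 217.] 623 ztop 154.3 top rect (array([523.1, 263.2]), array([45.6, 56.6]), 5.6) all (array([522.9, 263.1]), array([46.2, 56.7]), 5.9) circ all [524.9 261.4  27.8]
comp [148. 224.] 622 ztop 134.2 top rect (array([507.2, 407.6]), array([53.1, 54.5]), 0.3) all (array([506.9, 405.7]), array([57.1, 58.9]), 51.9) circ all [507.2 407.7  29.3]
comp [180. 243.] 489 ztop 163.1 top rect (array([462.4, 328.6]), array([27.1, 24.6]), 89.9) all (array([462. , 327.9]), array([51.2, 50.6]), 75.2) circ all [462.1 328.1  22.3]
side
lips 352 (array([623.8,  -5.9]), array([83. , 86.6]), 83.7) z [19.7 29.3 38.3]
comp [290. 274.] 1357 ztop 161.6 top rect (array([463.3, 328.7]), array([26.4, 26.6]), 74.7) all (array([500.3, 294.5]), array([ 67.8, 151.6]), 37.7) circ all [470.4 290.   56.3]
comp [264. 316.] 737 ztop 133.6 top rect (array([509.5, 407.7]), array([52.5, 55.6]), 24.4) all (array([508.5, 409.5]), array([57.4, 58.3]), 70.1) circ all [509.5 407.5  29.4]
```

View pics/v4.png

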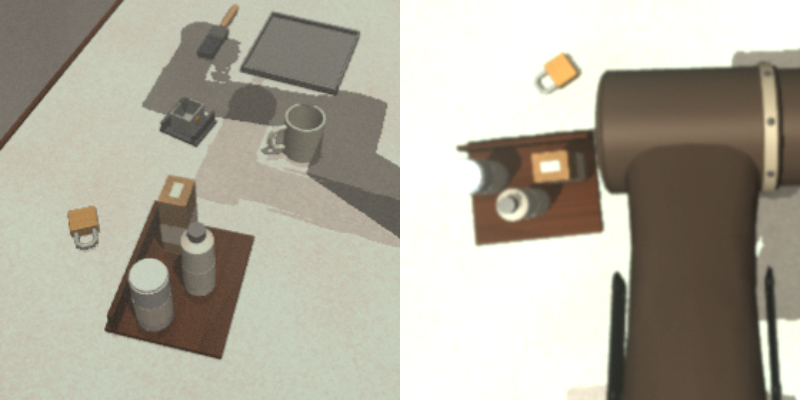

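All three supplies are back within about 1 mm of their starting spots, and the carton is square to the stand at about 6°. The coin box is in the dock and the bystanders have not moved. Handing in.

```bash
python3 -c "
from station import robot
print(robot.sign_off())"
```

```text
the job is handed in; nothing more can be done
None
```

I've handed the job in, with no verdict returned: the coin box sits centred and square in the dock, the supplies measured within about 1 mm of their starting spots with the carton square, nothing was knocked over, and the mug, padlock and brush look untouched.

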